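# Sweep the erasers into the drawer with the ruler

## Robot

A 6-joint arm with a two-finger parallel gripper is mounted at the origin on the work surface. World frame = base frame: x ahead of the robot, y to its left, z up, the work surface at z = 0. Lengths are in m, angles in rad, forces in N, time in s.
With the tool pointing down it reaches from about 0.35 to 0.775 m from the base axis. Payload 5.5 kg.
Tool frame: the origin (TCP) lies at the very end of the fingers, on their centre line; the grasp point (between the pads) lies 19 mm behind it; x points along the fingers, y is the direction in which the jaws open and shut, and the axes are right-handed (so a half turn about x gives the same grasp; the last joint's range is limited). The gripper opens to 85 mm and grips with 20 to 120 N. Pads are 22 mm wide; open, the fingers measure 114 mm over their backs; the gripper's body (76 mm by 85 mm) begins 54 mm behind the grasp point. The pads swing forward as they close: fully open they stand 13 mm farther back than shut.
Start: joints at [1.034, 0.313, 0.046, 1.304, 0, 1.431], TCP at [0.222, 0.53, 0.207] pointing down, gripper open.
Joint ranges: [-2.76, 2.76], [-0.86, 1.69], [-1.03, 1.26], [-2.2, 2.34], [-1.47, 1.5], [-3.14, 3.14]. Speed limits (rad/s): [2.57, 2.57, 3.14, 3.14, 3.14, 3.14].

## Interface

Orientations are given as a unit quaternion [w, x, y, z].
In Python, from workcell import env gives the robot as it stands.
- The arm moves only by the tool drive_tool, never from a script. Its argument "plan" is a list that holds one entry, the list of rows, each a list of 7 numbers: the shift along the tool's x, y, z in cm, then the turn, a rotation vector about the tool's x, y, z in degrees, then the opening, from 0 (shut) to 1 (fully open). In form: [[[tx, ty, tz, wx, wy, wz, fingers], ...]]. A call has exactly 5 rows; each row shifts and turns the commanded pose from where the row before left it, along the tool's axes as they then stand; what a row does not reach is not made up. A row lasts 1/12 s, in which the tool goes at most 41.7 mm and 7.16 degrees, less where a joint would pass 70% of its speed; a pose out of reach is approached as far as the arm can. A call with a gripper value outside its range is refused whole. The fingers move at their own pace and stop on an object; "squeeze" is the grip in N (left out, the last holds). Time passes only in rows, so rows that do not move let the fingers close, or fill a call up. It gives the time, the measured TCP pose, the force and the opening at its end, in the units of the state.
- env.get_state(): the state, without advancing time (a new reading comes with each control period).
- env.read_camera(name): name is "scene" or "top" or "wrist"; returns the picture (384x512x3 uint8, red, green, blue); there is no depth.
- env.camera_model(name): a dict with "camera_matrix" (3x3 intrinsics, pixels), "camera_from_world" (4x4, takes a point from world to camera coordinates); the wrist camera has in their place "T_tool_cam" (4x4, takes a point from camera to tool coordinates, whose origin is the TCP and whose axes are the tool frame's). Camera axes: x right, y down, z forward; pixel columns grow to the right and rows downward; lengths in m; the calibration is good to about 2 mm. A picture is of the moment at which its call begins: read the wrist's pose just before it. camera_model takes no time and is no camera call.
- env.hand_in(): hands the job in, once; it reports no verdict.
The state is a dict: "clock": time; "joint_pos": joint angles; "qvel": joint speeds; "tau": joint torques, N m; "tcp_pos": TCP position; "orientation": TCP orientation; "wrist_force": force on the tool from outside, world axes, zero at the start; "ft_torque": the same for the moment, N m; "finger_gap": finger opening in m.
Only numpy, scipy, OpenCV 4.12 (cv2) and the standard library are available. Lean on these libraries where they do the work, as an engineer would, in place of code of your own. Each camera call takes 0.05 s, during which the arm holds its last target.

## Task

Pull the flat wooden ruler up out of the desk holder and use it to sweep the three white erasers along the railed lane on top of the small cabinet and off its open end into the open drawer; do not touch the erasers with the gripper or arm. Then stand the ruler back upright in a tall slot of the holder, all the way down, and push the drawer fully shut. Leave all the other things where they are.

Things in the scene. Friction and masses are not known exactly. Their poses are not given: they have to be found in the camera images.
- ruler: the ruler: a thick flat straight strip of pale wood with scale marks, 48 mm wide (its x), 10 mm thick (its y), 200 mm long (its z). It stands on end in one of the holder's two tall slots. Origin: centre of its lower end; z points up along it. Its two flat sides face the slot's long sides
- ruler_top (a point): centre of the ruler's upper end
- holder: upright pale wooden desk holder, fixed. Two tall slots in a row along its x, slot centres at x = -33 and +33 mm (y = 0); each slot is 60 mm (x) by 24 mm (y) inside, rim 100 mm above the table, floor 6 mm above it. On its +y side is a low pen box (rim at 56 mm, pencil stubs up to 85 mm). Base plate 160 x 110 mm. Origin: on the table under the middle between the slots, z up
- scraper: bystander: a scraper standing in the other tall slot, dark wooden handle down (30 x 17 mm), thin steel blade 46 mm wide up, 185 mm tall. Origin: centre of its lower end
- desk: small dark wooden desk-top cabinet, fixed: 250 mm deep (its x), 170 mm wide (its y), 95 mm tall, one drawer that opens to its -x side. A railed lane runs along its flat top (see lane). Origin: on the table under its centre, z up
- lane (a point): middle of the open end of the lane: on the front edge of the cabinet's flat top (cabinet x = -110 mm), 95 mm above the table, axes as the cabinet. The lane is straight, 64 mm wide between two pale rails (6 mm wide, 12 mm high), runs from here along +x and is closed by a like rail 209 mm away; its open end is above the drawer
- desk_drawer0 (a joint): opening of the drawer in m: 0 is fully shut, grows as it slides out to the cabinet's -x side (stop at 0.17). It stays where it is left
- drawer_floor (a point): centre of the drawer's inner floor, moves with the drawer, axes as the cabinet. The inside is 205 mm (x) by 128 mm (y), its rim 51 mm above the floor
- desk_drawer0_handle (a point): middle of the drawer's horizontal brass bar handle (85 mm long along the cabinet's y, 11 mm thick), 35 mm in front of the drawer's 15 mm thick front panel and 57 mm above the table; moves with the drawer. The panel's top edge is 81 mm above the table
- eraser_block_c (a point): centre of a white block eraser with a paper sleeve, 30 x 22 x 18 mm, lying on the lane
- eraser_disc_c (a point): centre of a white round eraser, 27 mm across and 18 mm thick, lying flat on the lane
- eraser_cube_c (a point): centre of a white chunky square eraser, 24 x 24 x 21 mm, lying on the lane
- ink: bystander: small ink jar, 32 mm across and 30 mm tall, standing on the cabinet top beside the lane. Origin: centre of its underside
- sharpener: bystander: small steel pencil sharpener 34 x 24 x 22 mm on the cabinet top on the other side of the lane. Origin: centre of its underside
- gluestick: bystander: glue stick 28 mm across and 95 mm tall, standing upright on the table. Origin: centre of its underside
- stapler: bystander: stapler 130 x 34 x 42 mm on the table. Origin: centre of its underside
- tin: bystander: round steel tin 82 mm across and 38 mm tall on the table. Origin: centre of its underside
- eraser_block: the same eraser as eraser_block_c; origin: centre of the face it lies on at the start
- eraser_disc: the same eraser as eraser_disc_c; origin: centre of the face it lies on at the start
- eraser_cube: the same eraser as eraser_cube_c; origin: centre of the face it lies on at the start
There are look-alikes about, which are no part of the job. Leave any orange look-alike of the eraser_disc alone.

How it is judged:
On the way, in this order (a step that is already met when the one before it is completed fails the run):
1. the ruler is pulled clear of the holder's rim (z of ruler in the frame of holder above 0.1 m), for 0.1 s.
2. all three erasers are down in the drawer (x of eraser_block_c in the frame of drawer_floor between -0.1 and 0.1 m and y of eraser_block_c in the frame of drawer_floor between -0.063 and 0.063 m and z of eraser_block_c in the frame of drawer_floor between 0 and 0.048 m and x of eraser_disc_c in the frame of drawer_floor between -0.1 and 0.1 m and y of eraser_disc_c in the frame of drawer_floor between -0.063 and 0.063 m and z of eraser_disc_c in the frame of drawer_floor between 0 and 0.048 m and x of eraser_cube_c in the frame of drawer_floor between -0.1 and 0.1 m and y of eraser_cube_c in the frame of drawer_floor between -0.063 and 0.063 m and z of eraser_cube_c in the frame of drawer_floor between 0 and 0.048 m), for 0.2 s.
3. the ruler is back in the holder and the drawer is shut (x of ruler in the frame of holder between -0.07 and 0.07 m and y of ruler in the frame of holder between -0.02 and 0.02 m and z of ruler in the frame of holder below 0.02 m and value of joint desk_drawer0 below 0.006 m), for 0.2 s.
At the end, for the whole second after the job is handed in: All three erasers lie inside the drawer (centres below its rim), the drawer is shut to within 6 mm, the ruler stands at rest in a tall slot of the holder with its lower end within 14 mm of the slot floor and leaning less than 0.3 rad (all of step 2 and all of step 3 and angle between ruler's own z axis and vertical below 0.3 rad and linear speed of each of ruler, eraser_block, eraser_disc, eraser_cube below 0.03 m/s); the robot touches nothing.
It fails at once if the gripper or arm touches an eraser (contact force between any of the fingers, the arm and eraser_block above 0.2 N or contact force between any of the fingers, the arm and eraser_disc above 0.2 N or contact force between any of the fingers, the arm and eraser_cube above 0.2 N).
It fails at once if a bystander is shifted by more than 3 cm or knocked over (the scraper may shift or lean within its slot) (distance of any of ink, sharpener, gluestick, stapler, tin, scraper from where it was at the start of the episode above 0.03 m or angle between any of ink, sharpener, gluestick, stapler, tin, scraper's own z axis and vertical above 0.5 rad).
It also fails if it takes over 61 s, if anything falls off the work surface, if the arm or the gripper's body presses on something with over 40 N, if the wrist force passes 120 N, or if a joint passes its speed limit or range.

## Working session

There is one attempt and no reset: what is moved stays moved. The work goes in short steps, Python scripts to look and compute and a tool call to move; the robot and the scene stay as the last step left them, time stands still between calls to the robot, and variables do not carry over. Pictures are saved under pics/ and viewed, and the job is handed in when it is done.

Besides the shell and the picture viewer there is one more tool, called as name(argument=value, ...) on one line, values as JSON. drive_tool: Moves the arm, as the interface text tells. Its arguments: {"type":"object","properties":{"plan":{"type":"array","items":{"type":"array","items":{"type":"array","items":{"type":"number"}}}},"squeeze":{"type":"number"}},"required":["plan"]}

```bash
ls -la; mkdir -p pics; python3 - <<'E'
from workcell import env
import cv2
for n in("scene","top"):
    im=env.read_camera(n); cv2.imwrite(f"pics/{n}0.png",im[:,:,::-1])
s=env.get_state(); print(s)
for n in("scene","top","wrist"):print(n,env.camera_model(n))
E
```

```text
total 12
drwxr-xr-x  3 agent agent 4096 Dec  6 08:58 .
drwxr-xr-x 23 root  root  4096 Dec  6 08:58 ..
drwxr-xr-x  2 agent agent 4096 Dec  6 08:58 pics
{'clock': 0.1, 'joint_pos': array([1.03437865e+00, 3.13949945e-01, 4.51054951e-02, 1.30362503e+00,
       1.63323881e-05, 1.43121028e+00]), 'qvel': array([-3.56252449e-05, -1.40590473e-03,  1.48154519e-03,  1.29525356e-03,
       -8.47332086e-04,  4.41178541e-04]), 'tau': array([ 2.80437569e-03, -4.81725955e+01,  2.99243617e+01,  1.27660934e-02,
       -6.22292191e-05, -2.24752944e-05]), 'tcp_pos': array([0.22197498, 0.52988441, 0.20578935]), 'orientation': array([ 0.69303155,  0.13882619,  0.69343476, -0.13993852]), 'wrist_force': array([ 0.05610736, -0.68379015, -0.02906554]), 'ft_torque': array([ 0.01655851, -0.00052238, -0.01826581]), 'finger_gap': 0.08561015171060657}
scene {'camera_matrix': array([[353.69732042,   0.        , 263.02093451],
       [  0.        , 353.69732042, 189.73034757],
       [  0.        ,   0.        ,   1.        ]]), 'camera_from_world': array([[ 0.10326929,  0.99453266, -0.01549957, -0.10089273],
      
[... 457 characters left out ...]
, -0.00346587, -0.1261491 ,  0.64445287],
       [ 0.12609162,  0.01356475, -0.99192585,  0.96211131],
       [ 0.        ,  0.        ,  0.        ,  1.        ]])}
wrist {'camera_matrix': array([[328.80228131,   0.        , 254.20169682],
       [  0.        , 328.80228131, 187.41614155],
       [  0.        ,   0.        ,   1.        ]]), 'T_tool_cam': array([[ 1.11022238e-04, -2.89040337e-01,  9.57316913e-01,
        -1.67541655e-01],
       [ 9.99999902e-01, -3.78733650e-04, -2.30322400e-04,
        -5.65702230e-05],
       [ 4.29140593e-04,  9.57316844e-01,  2.89040266e-01,
        -7.27612805e-02],
       [ 0.00000000e+00,  0.00000000e+00,  0.00000000e+00,
         1.00000000e+00]])}
```

View pics/scene0.png

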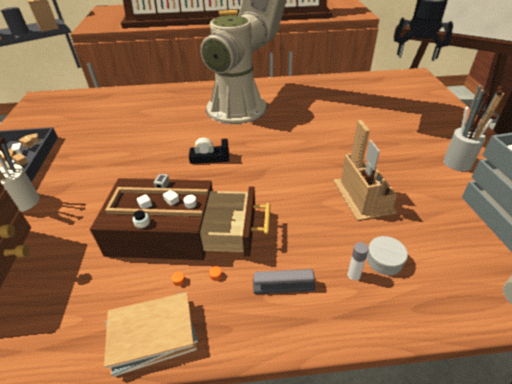

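View pics/top0.png

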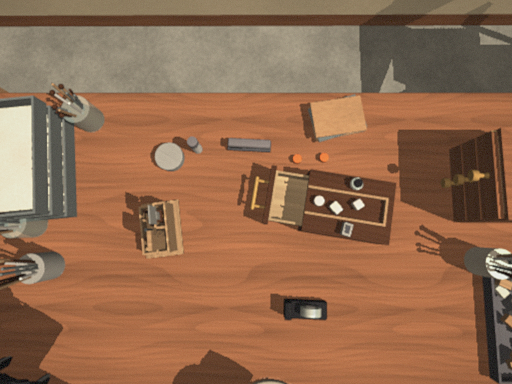

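The scene picture shows the holder at about (370,190), with the ruler at (360,145) and the scraper at (373,155). The cabinet is at (155,220), with white erasers at (145,202), (171,198) and (190,201). The top view shows the holder at (160,228), the cabinet at (348,207) and the drawer front at (258,195). Next I'll make close crops.

```bash
python3 - <<'E'
import cv2
a=cv2.imread("pics/top0.png")
cv2.imwrite("pics/c1.png",cv2.resize(a[155:255,235:405],(800,470),interpolation=cv2.INTER_CUBIC))
cv2.imwrite("pics/c2.png",cv2.resize(a[190:270,125:195],(525,600),interpolation=cv2.INTER_CUBIC))
b=cv2.imread("pics/scene0.png")
cv2.imwrite("pics/c3.png",cv2.resize(b[115:225,325:405],(436,600),interpolation=cv2.INTER_CUBIC))
cv2.imwrite("pics/c4.png",cv2.resize(b[165:295,85:325],(800,433),interpolation=cv2.INTER_CUBIC))
E
```

```text
(no output)
```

View pics/c1.png

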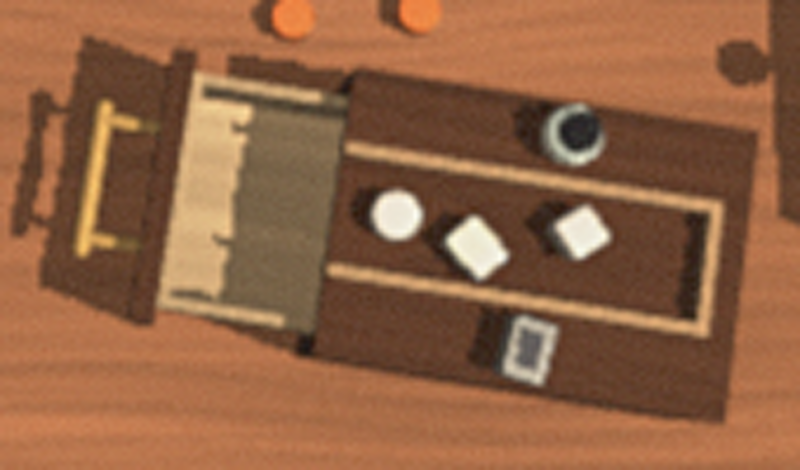

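View pics/c2.png

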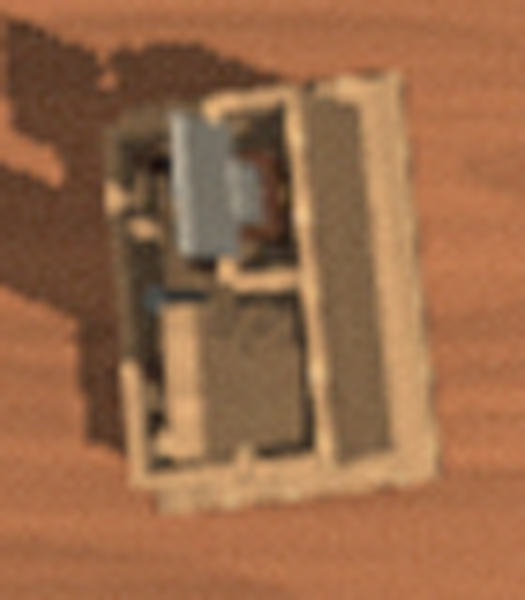

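View pics/c3.png

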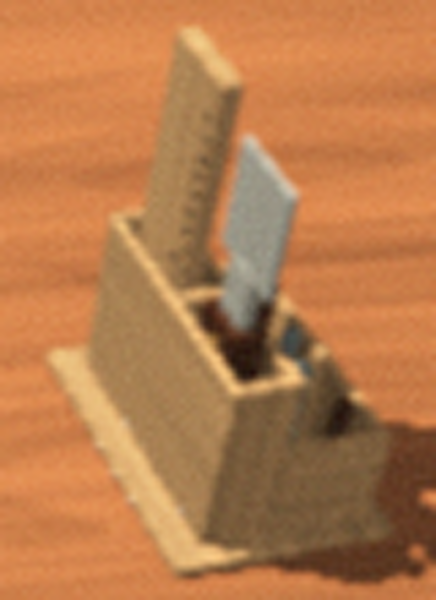

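View pics/c4.png

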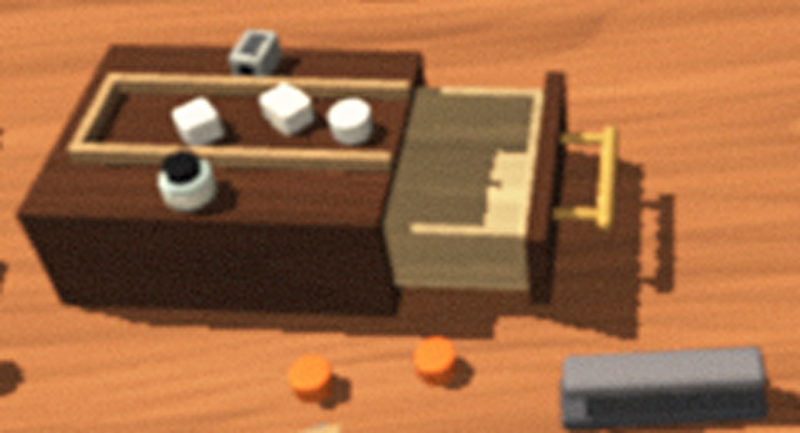

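```bash
cat > h.py <<'E'
import numpy as np, cv2
from workcell import env
from scipy.spatial.transform import Rotation as R
def ray(n,u,v,T=None):
    m=env.camera_model(n);K=m["camera_matrix"]
    d=np.linalg.inv(K)@[u,v,1]
    if n=="wrist":
        s=T; Rt=rot(s); M=m["T_tool_cam"]
        return s["tcp_pos"]+Rt@M[:3,3], Rt@M[:3,:3]@d
    M=m["camera_from_world"];return -M[:3,:3].T@M[:3,3], M[:3,:3].T@d
def rot(s):
    q=s["orientation"];return R.from_quat([q[1],q[2],q[3],q[0]]).as_matrix()
def onz(n,u,v,z,T=None):
    o,d=ray(n,u,v,T);return o+d*(z-o[2])/d[2]
def proj(n,p,T=None):
    m=env.camera_model(n);K=m["camera_matrix"]
    if n=="wrist":
        Rt=rot(T);c=m["T_tool_cam"];q=Rt.T@(np.array(p)-T["tcp_pos"]);q=c[:3,:3].T@(q-c[:3,3])
    else:
        M=m["camera_from_world"];q=M[:3,:3]@p+M[:3,3]
    q=K@q;return q[:2]/q[2]
E
python3 - <<'E'
from h import *
np.set_printoptions(precision=4,suppress=True)
c1=lambda x,y:(235+x*170/800-.5,155+y*100/470-.5)
c2=lambda x,y:(125+x/7.5-.5,190+y/7.5-.5)
c3=lambda x,y:(325+x*80/436-.5,115+y*110/600-.5)
c4=lambda x,y:(85+x*.3-.5,165+y*130/433-.5)
P={}
for k,(x,y),z in [("FL",(353,72),.095),("BL",(757,130),.095),("BR",(722,420),.095),("FR",(310,355),.095),
 ("railFrontUp",(345,148),.107),("railFrontDn",(328,270),.107),("railBackUp",(720,203),.107),("railBackDn",(706,333),.107),
 ("disc",(396,215),.113),("block",(475,247),.113),("cube",(580,232),.116),("handleU",(104,105),.0625),("handleD",(83,250),.0625),
 ("panelU",(186,55),.081),("panelD",(148,320),.081)]:
    P[k]=onz("top",*c1(x,y),z);print(k,P[k])
for k,(x,y),z in [("rim UR",(288,92),.1),("rim DR",(328,462),.1),("div R",(300,275),.1),("div L",(232,275),.1),("DL rim",(140,485),.1),("plate UR",(400,75),.006),("plate DR",(437,480),.006),("ruler top",(184,380),.206),("rul tU",(182,303),.206),("rul tD",(178,455),.206)]:
    P[k]=onz("top",*c2(x,y),z);print(k,P[k])
for k,(x,y),z in [("s rul A",(188,32),.206),("s rul B",(238,88),.206),("s rim near",(122,215),.1),("s rim far",(240,385),.1)]:
    print(k,onz("scene",*c3(x,y),z))
for k,(x,y),z in [("s disc",(351,108),.113),("s FRtop",(424,55),.095),("s FLtop",(383,222),.095)]:
    print(k,onz("scene",*c4(x,y),z))
a=P["BL"]-P["FL"];b=P["BR"]-P["FR"];c=P["FL"]-P["FR"];d=P["BL"]-P["BR"]
for v in(a,b,c,d,P["railBackUp"]-P["railFrontUp"],P["railBackDn"]-P["railFrontDn"],P["handleU"]-P["handleD"],P["panelU"]-P["panelD"],P["rim UR"]-P["rim DR"],P["plate UR"]-P["plate DR"],P["rul tU"]-P["rul tD"]):print(np.linalg.norm(v),np.degrees(np.arctan2(v[1],v[0])))
E
```

```text
FL [ 0.6881 -0.1048  0.095 ]
BL [ 0.6548 -0.3368  0.095 ]
BR [ 0.4892 -0.3097  0.095 ]
FR [ 0.5245 -0.078   0.095 ]
railFrontUp [ 0.6419 -0.0979  0.107 ]
railFrontDn [ 0.5722 -0.0874  0.107 ]
railBackUp [ 0.6112 -0.3094  0.107 ]
railBackDn [ 0.5378 -0.2985  0.107 ]
disc [ 0.603  -0.1252  0.113 ]
block [ 0.5852 -0.1692  0.113 ]
cube [ 0.5936 -0.2274  0.116 ]
handleU [0.6734 0.0402 0.0625]
handleD [0.5861 0.0523 0.0625]
panelU [ 0.7006 -0.0084  0.081 ]
panelD [0.5443 0.0139 0.081 ]
rim UR [0.5985 0.2928 0.1   ]
rim DR [0.4671 0.2735 0.1   ]
div R [0.5329 0.2859 0.1   ]
div L [0.5328 0.3103 0.1   ]
DL rim [0.4587 0.3399 0.1   ]
plate UR [0.6135 0.275  0.006 ]
plate DR [0.4554 0.2552 0.006 ]
ruler top [0.4981 0.2923 0.206 ]
rul tU [0.5222 0.294  0.206 ]
rul tD [0.4748 0.2931 0.206 ]
s rul A [0.4749 0.2887 0.206 ]
s rul B [0.5217 0.296  0.206 ]
s rim near [0.4655 0.277  0.1   ]
s rim far [0.5928 0.2933 0.1   ]
s disc [ 0.5976 -0.1253  0.113 ]
s FRtop [ 0.5266 -0.0783  0.095 ]
s FLtop [ 0.6871 -0.1035  0.095 ]
0.2344191477382375 -98.17530099380315
0.23434149264412268 -98.65898669208488
0.1657999239065974 -9.280919243495426
0.16777948775014384 -9.297248730659414
0.21375141827465416 -98.26756954453072
0.21394322534575108 -99.25804388525363
0.08819159806423016 -7.856032112500974
0.15788566154171405 -8.094917025014322
0.13273258331933088 8.371731110527616
0.1593253700500666 7.114398359339703
0.0474370485377883 0.9998453911954243
```

```bash
cat > st.py <<'E'
from h import *
import sys
np.set_printoptions(precision=4,suppress=True)
# usage: st.py x y z yaw_deg_of_tool_y -> remaining delta in tool axes (cm) and turn (deg)
s=env.get_state();M=rot(s)
print("t",s["clock"],"tcp",s["tcp_pos"],"gap",s["finger_gap"],"F",s["wrist_force"],"j",s["joint_pos"])
print("M",M.tolist() if len(sys.argv)<2 else "", "yaw_y",np.degrees(np.arctan2(M[1,1],M[0,1])),"tilt",np.degrees(np.arccos(-M[2,0])))
if len(sys.argv)>4:
    x,y,z,w=map(float,sys.argv[1:5]);w=np.radians(w)
    T=np.array([[0,0,-1],[np.cos(w),np.sin(w),0],[0,0,0]]).T
    T[:,2]=np.cross(T[:,0],T[:,1])
    print("d_tool cm",M.T@(np.array([x,y,z])-s["tcp_pos"])*100,"rotvec deg",np.degrees(R.from_matrix(M.T@T).as_rotvec()))
    print("d in target axes cm",T.T@(np.array([x,y,z])-s["tcp_pos"])*100)
E
python3 st.py 0.498 0.293 0.26 98; python3 st.py 0.498 0.293 0.26 -82|tail -2
```

```text
t 0.1 tcp [0.222  0.5299 0.2058] gap 0.08561015171060657 F [ 0.0561 -0.6838 -0.0291] j [1.0344 0.3139 0.0451 1.3036 0.     1.4312]
M  yaw_y 67.26323373818755 tilt 0.09586946796195774
d_tool cm [ -5.4112 -11.1883  34.6117] rotvec deg [-30.7368  -0.0393   0.0887]
d in target axes cm [ -5.4211 -27.2994  24.0371]
d_tool cm [ -5.4112 -11.1883  34.6117] rotvec deg [149.2632   0.1184   0.0525]
d in target axes cm [ -5.4211  27.2994 -24.0371]
```

drive_tool(plan=[[[-2.7,0,0,0,0,0,1],[-2.7,0,3,0,0,0,1],[0,-1,4,0,0,0,1],[0,-1,4,0,0,0,1],[0,-1,4,0,0,0,1]]])

```text
clock: 0.52
tcp_pos: [0.3499, 0.444, 0.2608]
orientation: [0.693, 0.139, 0.693, -0.139]
wrist_force: [0.8, 1.1, -0.8]
finger_gap: 0.0855
```

drive_tool(plan=[[[0,-1,4,0,0,0,1],[0,-1,4,0,0,0,1],[0,-1,4,0,0,0,1],[0,-1,3.5,0,0,0,1],[0,-1,3.5,0,0,0,1]]])

```text
clock: 0.93
tcp_pos: [0.5061, 0.3235, 0.2601]
orientation: [0.693, 0.139, 0.693, -0.14]
wrist_force: [0.2, 0.9, 0.5]
finger_gap: 0.085
```

drive_tool(plan=[[[0,0,0,-6,0,0,1],[0,0,0,-6,0,0,1],[0,0,0,-6,0,0,1],[0,0,0,-6,0,0,1],[0,0,0,-6,0,0,1]]])

```text
clock: 1.35
tcp_pos: [0.5048, 0.3248, 0.2599]
orientation: [0.705, -0.047, 0.706, 0.046]
wrist_force: [0.6, 1.1, 0.1]
finger_gap: 0.0853
```

```bash
python3 st.py 0.498 0.293 0.25 98; python3 - <<'E'
from h import *
s=env.get_state();im=env.read_camera("wrist");cv2.imwrite("pics/w1.png",im[:,:,::-1])
print(proj("wrist",[.498,.2925,.206],s))
E
```

```text
t 1.35 tcp [0.5048 0.3248 0.2599] gap 0.08528620391082134 F [0.566  1.0691 0.1254] j [0.438  0.3593 0.2407 1.4535 0.0001 0.3065]
M  yaw_y 97.53272716958644 tilt 0.07473774949265206
d_tool cm [ 0.9944 -3.0625 -1.0928] rotvec deg [-0.4673 -0.0727  0.0175]
d in target axes cm [ 0.992  -3.0537 -1.119 ]
[210.46674054 180.73415487]
```

View pics/w1.png

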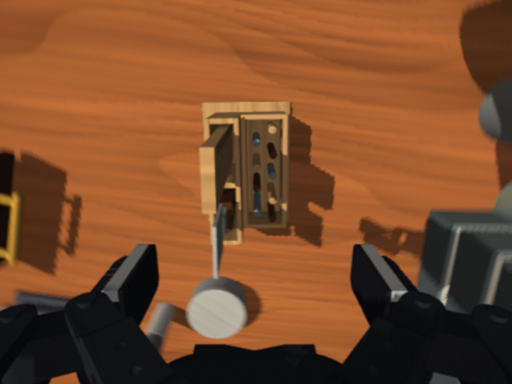

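The wrist picture shows the ruler's end face centred at about (208,180), which is within 2 px of the prediction (210,181), and its width lines up with the tool's z axis. The candidates in the holder are the ruler (208,180) and the scraper's thin steel blade (217,240). The pale wooden strip is the ruler. Next I align and go down.

drive_tool(plan=[[[0,-1.6,-0.6,-0.4,0,0,1],[0,-1.6,-0.5,0,0,0,1],[0,0,0,0,0,0,1],[2,0,0,0,0,0,1],[2,0,0,0,0,0,1]]])

```text
clock: 1.82
tcp_pos: [0.4992, 0.2925, 0.2214]
orientation: [0.707, -0.046, 0.704, 0.047]
wrist_force: [-0.8, -1.0, -0.5]
finger_gap: 0.0852
```

```bash
python3 st.py 0.498 0.293 0.147 98; python3 - <<'E'
from h import *
s=env.get_state();im=env.read_camera("wrist");cv2.imwrite("pics/w2.png",im[:,:,::-1])
print(proj("wrist",[.498,.2925,.206],s))
E
```

```text
t 1.8167 tcp [0.4992 0.2925 0.2214] gap 0.085159182379165 F [-0.7876 -1.0068 -0.5172] j [0.3911 0.3137 0.0828 1.3363 0.0004 0.2598]
M  yaw_y 97.52456898063238 tilt 0.2064123723703396
d_tool cm [ 7.4397  0.0529 -0.1403] rotvec deg [-0.4756  0.1928 -0.0738]
d in target axes cm [ 7.4401  0.0636 -0.1148]
[255.22105593 213.79072915]
```

View pics/w2.png

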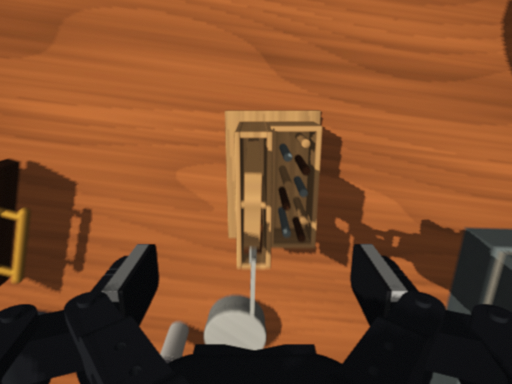

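The ruler's end spans about (254, 173–250), centred between the jaws. Going down and closing.

drive_tool(plan=[[[2,0,0,-0.4,0,0,1],[2,0,0,0,0,0,1],[2,0,0,0,0,0,1],[1.4,0,0,0,0,0,1],[0,0,0,0,0,0,1]]], squeeze=100)

```text
clock: 2.28
tcp_pos: [0.4961, 0.2916, 0.1434]
orientation: [0.703, -0.05, 0.707, 0.049]
wrist_force: [-0.1, 0.1, -0.1]
finger_gap: 0.0854
```

drive_tool(plan=[[[0,0,0,0,0,0,0],[0,0,0,0,0,0,0],[0,0,0,0,0,0,0],[0,0,0,0,0,0,0],[0,0,0,0,0,0,0]]], squeeze=100)

```text
clock: 2.7
tcp_pos: [0.4987, 0.2923, 0.1476]
orientation: [0.706, -0.049, 0.705, 0.05]
wrist_force: [-0.5, -1.2, 0.6]
finger_gap: 0.0255
```

drive_tool(plan=[[[0,0,0,0,0,0,0],[0,0,0,0,0,0,0],[0,0,0,0,0,0,0],[0,0,0,0,0,0,0],[0,0,0,0,0,0,0]]])

```text
clock: 3.12
tcp_pos: [0.4988, 0.2922, 0.1474]
orientation: [0.706, -0.05, 0.705, 0.05]
wrist_force: [1.2, 0.2, 5.6]
finger_gap: 0.0086
```

```bash
python3 st.py 0.498 0.293 0.147 98;python3 - <<'E'
from h import *
b=env.read_camera("scene")[:,:,::-1]
cv2.imwrite("pics/s1.png",cv2.resize(b[85:225,310:420],(471,600),interpolation=cv2.INTER_CUBIC))
E
```

```text
t 3.1167 tcp [0.4988 0.2922 0.1474] gap 0.008582963489515705 F [1.236  0.1614 5.6372] j [ 0.3911  0.3404 -0.0618  1.1669 -0.0001  0.2505]
M  yaw_y 98.05647244876629 tilt 0.09931751508486705
d_tool cm [ 0.0417  0.0917 -0.0649] rotvec deg [ 0.0565  0.0972 -0.0206]
d in target axes cm [ 0.0418  0.0916 -0.065 ]
```

View pics/s1.png

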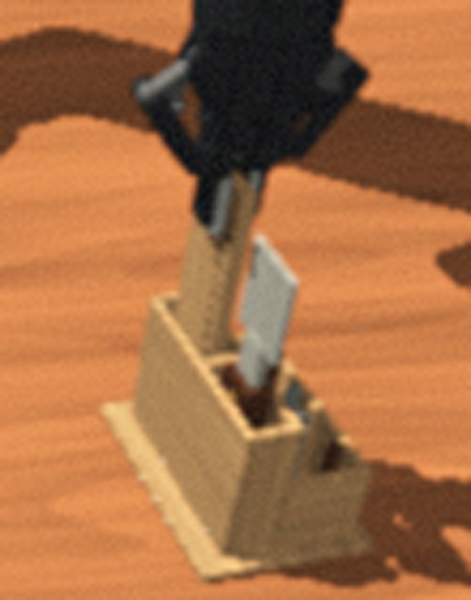

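The ruler is gripped: the gap is 8.6 mm and the fingers sit on both flat faces at about (225,200) in the crop. Pulling it straight up.

drive_tool(plan=[[[-2,0,0,0,0,0,0],[-2.5,0,0,0,0,0,0],[-3,0,0,0,0,0,0],[-3.5,0,0,0,0,0,0],[-3.5,0,0,0,0,0,0]]])

```text
clock: 3.58
tcp_pos: [0.4971, 0.2917, 0.2919]
orientation: [0.704, -0.05, 0.706, 0.049]
wrist_force: [2.2, -0.0, -2.4]
finger_gap: 0.0084
```

drive_tool(plan=[[[-0.5,0,0,0,0,0,0],[0,0,0,0,0,0,0],[0,-2,0,-3,0,0,0],[0,-2.5,0,-3,0,0,0],[0,-3,0,0,0,0,0]]])

```text
clock: 4.0
tcp_pos: [0.5117, 0.2186, 0.2941]
orientation: [0.7, -0.088, 0.703, 0.088]
wrist_force: [-0.5, -1.0, -1.1]
finger_gap: 0.0085
```

```bash
python3 st.py 0.5798 -0.272 0.297 81.4
```

```text
t 4.0 tcp [0.5117 0.2186 0.2941] gap 0.008459117899664269 F [-0.49   -1.0283 -1.1395] j [0.2592 0.2736 0.2042 1.5054 0.0005 0.0089]
M  yaw_y 104.34125629025063 tilt 0.22895261533036773
d_tool cm [ -0.2917 -49.2181  -5.5561] rotvec deg [22.9413 -0.2296  0.0207]
d in target axes cm [ -0.2921 -47.4906  14.0691]
```

drive_tool(plan=[[[-0.2,-3,0,5.7,0,0,0],[0,-3,0,5.7,0,0,0],[0,-3,0,5.7,0,0,0],[0,-3.5,1,5.7,0,0,0],[0,-3.5,1.5,0,0,0,0]]])

```text
clock: 4.42
tcp_pos: [0.5424, 0.0565, 0.2963]
orientation: [0.704, 0.055, 0.706, -0.055]
wrist_force: [0.6, -0.2, -1.6]
finger_gap: 0.0084
```

drive_tool(plan=[[[0,-3.6,1.5,0,0,0,0],[0,-3.6,1.5,0,0,0,0],[0,-3.6,1.5,0,0,0,0],[0,-3.6,1.5,0,0,0,0],[0,-3.6,1.5,0,0,0,0]]])

```text
clock: 4.83
tcp_pos: [0.5898, -0.1334, 0.2959]
orientation: [0.704, 0.054, 0.706, -0.053]
wrist_force: [2.2, 0.1, -0.2]
finger_gap: 0.0083
```

```bash
python3 st.py 0.5798 -0.272 0.297 81.4
```

```text
t 4.8333 tcp [ 0.5898 -0.1334  0.2959] gap 0.008259686869950926 F [ 2.2191  0.0613 -0.2163] j [-0.3554  0.3762  0.3526  1.5512  0.0003 -0.2028]
M  yaw_y 81.2567491480884 tilt 0.22982569176024806
d_tool cm [ -0.1245 -13.8464   1.1203] rotvec deg [-0.1431 -0.2213 -0.0621]
d in target axes cm [ -0.1053 -13.8493   1.0861]
```

drive_tool(plan=[[[0,-3.5,0.3,0,0,0,0],[0,-3.5,0.3,0,0,0,0],[0,-3.5,0.3,0,0,0,0],[0,-2.5,0,0,0,0,0],[0,0,0,0,0,0,0]]])

```text
clock: 5.25
tcp_pos: [0.578, -0.2665, 0.2946]
orientation: [0.703, 0.056, 0.707, -0.056]
wrist_force: [-0.7, 0.1, -1.1]
finger_gap: 0.0085
```

```bash
python3 st.py 0.5798 -0.272 0.297 81.4; python3 - <<'E'
from h import *
a=env.read_camera("top")[:,:,::-1];b=env.read_camera("scene")[:,:,::-1]
cv2.imwrite("pics/t2.png",cv2.resize(a[130:260,270:430],(738,600),interpolation=cv2.INTER_CUBIC))
cv2.imwrite("pics/s2.png",cv2.resize(b[90:290,60:280],(660,600),interpolation=cv2.INTER_CUBIC))
s=env.get_state();im=env.read_camera("wrist");cv2.imwrite("pics/w3.png",im[:,:,::-1])
E
python3 st.py 0.5798 -0.272 0.297 81.4
```

```text
t 5.25 tcp [ 0.578  -0.2665  0.2946] gap 0.00847194611987879 F [-0.7198  0.0974 -1.0666] j [-0.5573  0.4483  0.4579  1.5851 -0.0016 -0.3991]
M  yaw_y 80.93602393467403 tilt 0.2836760877620254
d_tool cm [-0.2402 -0.5102  0.2652] rotvec deg [-0.4639 -0.2828 -0.0217]
d in target axes cm [-0.2387 -0.5125  0.2622]
t 5.4 tcp [ 0.579  -0.2613  0.2964] gap 0.008744488258876805 F [ 0.2726  0.1059 -0.2461] j [-0.5505  0.4448  0.4571  1.5868  0.0006 -0.3973]
M  yaw_y 81.21978200030419 tilt 0.21729101545150448
d_tool cm [-0.0583 -1.0432  0.2411] rotvec deg [-0.18   -0.1839 -0.1157]
d in target axes cm [-0.0554 -1.0441  0.238 ]
```

View pics/t2.png

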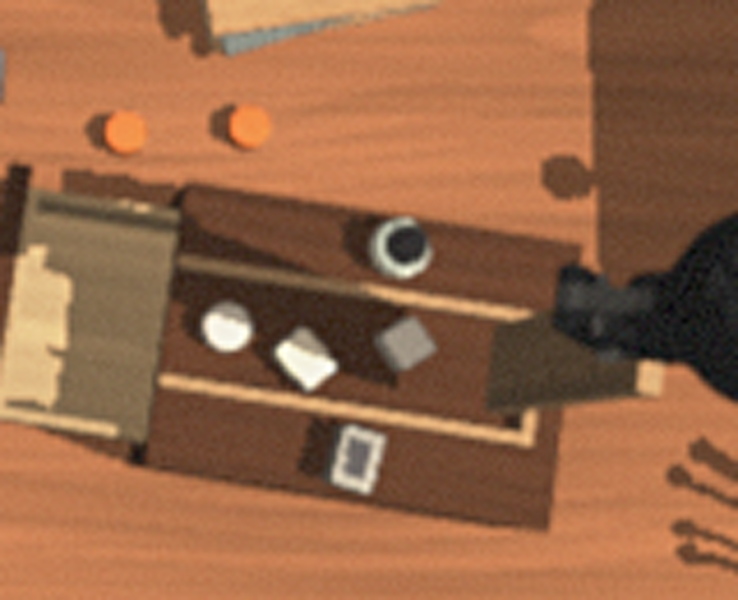

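View pics/s2.png

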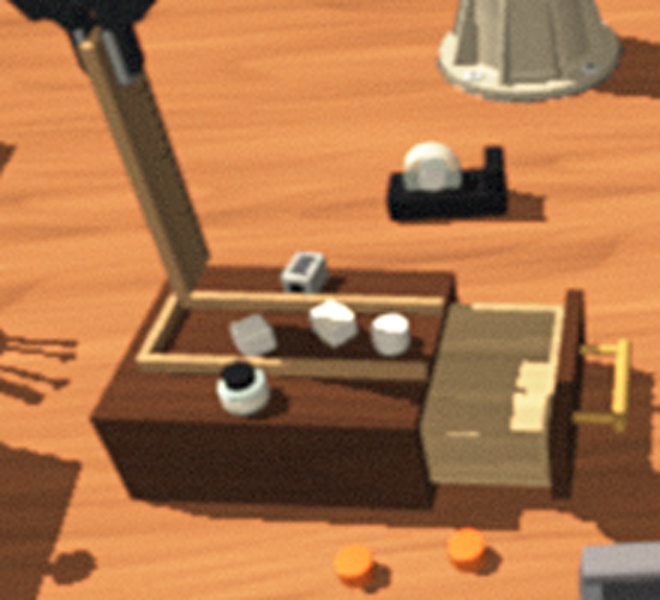

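View pics/w3.png

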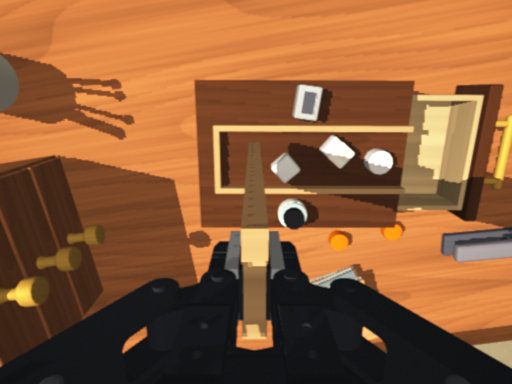

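```bash
python3 - <<'E'
from h import *
np.set_printoptions(precision=4,suppress=True)
yw=np.radians(-98.6);ux=np.array([np.cos(yw),np.sin(yw)]);uy=np.array([-ux[1],ux[0]]);L=np.array([.607,-.0925])
for x,y in[(497,328),(487,410)]:
    p=onz("top",270+x*160/738-.5,130+y*130/600-.5,.155);d=p[:2]-L;print(p,"s",d@ux,"lat",d@uy)
s=env.get_state()
d=s["tcp_pos"][:2]-L;print("tcp s",d@ux,"lat",d@uy)
for n,(x,y) in dict(disc=(226,326),block=(308,360),cube=(406,343)).items():
    p=onz("top",270+x*160/738-.5,130+y*130/600-.5,.114);d=p[:2]-L;print(n,d@ux,d@uy)
E
```

```text
[ 0.5989 -0.2659  0.155 ] s 0.1726402767068968 lat 0.017952521619897452
[ 0.5542 -0.2587  0.155 ] s 0.17227167506993615 lat -0.02738301891276083
tcp s 0.1711080022323019 lat -0.0024325045999929653
disc 0.03238179134136014 0.0011028314116692842
block 0.08124494515262351 -0.011065540134130122
cube 0.1353208735909461 0.0072039668276132835
```

The ruler's tip hangs over the lane at about s=0.177 behind the cube, and about 4 mm off centre. I shift it +0.3 cm sideways and lower it.

drive_tool(plan=[[[0,0,0.3,0,0,0,0],[1.5,0,0,0,0,0,0],[1.5,0,0,0,0,0,0],[1.4,0,0,0,0,0,0],[0,0,0,0,0,0,0]]])

```text
clock: 5.82
tcp_pos: [0.582, -0.2596, 0.2514]
orientation: [0.704, 0.054, 0.707, -0.052]
wrist_force: [-0.1, -0.0, -2.1]
finger_gap: 0.0082
```

```bash
python3 st.py 0.5798 -0.272 0.242 81.4; python3 - <<'E'
from h import *
a=env.read_camera("top")[:,:,::-1];b=env.read_camera("scene")[:,:,::-1]
cv2.imwrite("pics/t3.png",cv2.resize(a[130:260,270:430],(738,600),interpolation=cv2.INTER_CUBIC))
cv2.imwrite("pics/s3.png",cv2.resize(b[90:290,60:280],(660,600),interpolation=cv2.INTER_CUBIC))
E
python3 st.py 0.5798 -0.272 0.242 81.4
```

```text
t 5.8167 tcp [ 0.582  -0.2596  0.2514] gap 0.008211475505874189 F [-0.1037 -0.0378 -2.1202] j [-0.5457  0.4415  0.3425  1.4769  0.0003 -0.3956]
M  yaw_y 81.4018042796314 tilt 0.2924622616562937
d_tool cm [ 0.9395 -1.2574 -0.0238] rotvec deg [ 0.0021 -0.2624 -0.1293]
d in target axes cm [ 0.9422 -1.2552 -0.0281]
t 5.9167 tcp [ 0.5827 -0.2606  0.2544] gap 0.008651272108673004 F [ 0.1439  0.5643 -0.5566] j [-0.5463  0.4403  0.3478  1.4796  0.0002 -0.3958]
M  yaw_y 81.37412111373631 tilt 0.07715081705236908
d_tool cm [ 1.2386 -1.1724 -0.1123] rotvec deg [-0.0259 -0.065  -0.0415]
d in target axes cm [ 1.2394 -1.1714 -0.1142]
```

View pics/t3.png

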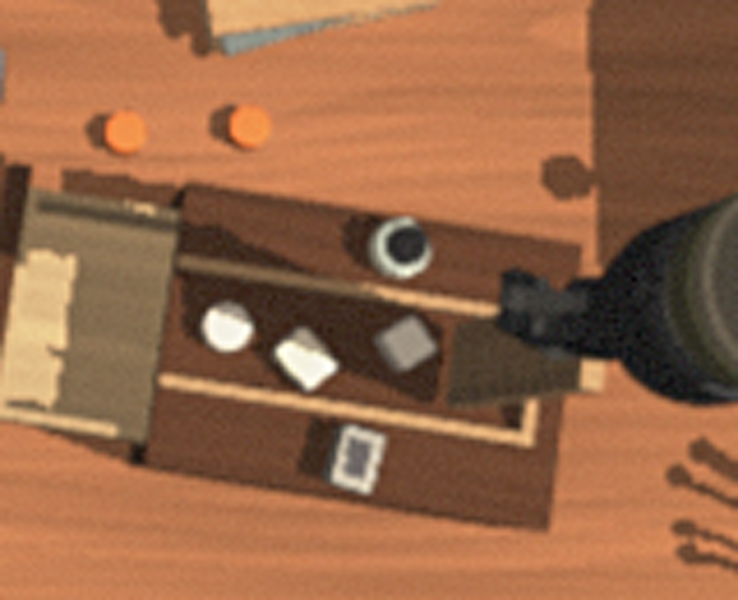

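View pics/s3.png

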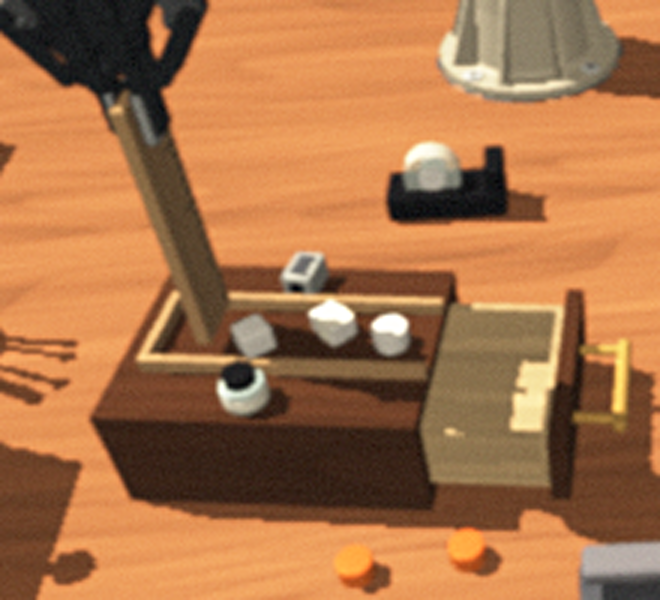

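The ruler's face is only about 3 mm behind the cube. I back it off 1 cm before going down the rest of the way.

drive_tool(plan=[[[0,-1.1,0,0,0,0,0],[0,0,0,0,0,0,0],[0.6,0,0,0,0,0,0],[0.6,0,0,0,0,0,0],[0,0,0,0,0,0,0]]])

```text
clock: 6.33
tcp_pos: [0.5805, -0.2729, 0.2411]
orientation: [0.704, 0.054, 0.706, -0.054]
wrist_force: [-0.0, -0.5, -1.4]
finger_gap: 0.0084
```

```bash
python3 - <<'E'
from h import *
a=env.read_camera("top")[:,:,::-1];b=env.read_camera("scene")[:,:,::-1]
cv2.imwrite("pics/t4.png",cv2.resize(a[150:250,310:410],(600,600),interpolation=cv2.INTER_CUBIC))
cv2.imwrite("pics/s4.png",cv2.resize(b[110:270,70:230],(600,600),interpolation=cv2.INTER_CUBIC))
E
python3 st.py 0.5798 -0.272 0.242 81.4
```

```text
t 6.4333 tcp [ 0.5806 -0.2728  0.242 ] gap 0.00889294941019622 F [ 0.4267  0.7311 -1.5452] j [-0.5644  0.4465  0.3273  1.4528  0.0002 -0.4118]
M  yaw_y 81.26007680548791 tilt 0.07387609987158178
d_tool cm [-0.0041  0.0665 -0.0947] rotvec deg [-0.1399 -0.0624 -0.0395]
d in target axes cm [-0.0042  0.0667 -0.0945]
```

View pics/t4.png

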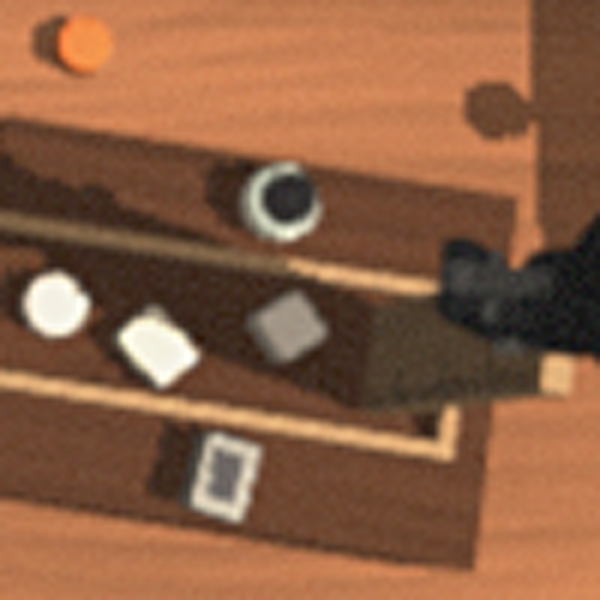

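View pics/s4.png

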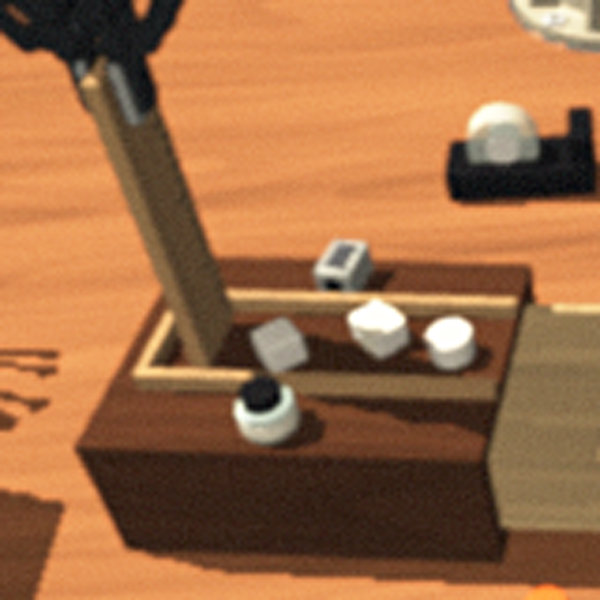

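The ruler is in the lane between the rails, about 2 mm towards the ink side. I correct that and start sweeping slowly.

drive_tool(plan=[[[0,0.5,-0.2,0,0,0,0],[0,0.8,0,0,0,0,0],[0,0.8,0,0,0,0,0],[0,0.8,0,0,0,0,0],[0,0.8,0,0,0,0,0]]])

```text
clock: 6.85
tcp_pos: [0.5849, -0.235, 0.2429]
orientation: [0.705, 0.054, 0.705, -0.054]
wrist_force: [-0.5, -0.0, 0.3]
finger_gap: 0.0088
```

drive_tool(plan=[[[0,0.8,0,0,0,0,0],[0,0.8,0,0,0,0,0],[0,0.8,0,0,0,0,0],[0,0.8,0,0,0,0,0],[0,0.8,0,0,0,0,0]]])

```text
clock: 7.27
tcp_pos: [0.5909, -0.1957, 0.2426]
orientation: [0.705, 0.054, 0.705, -0.054]
wrist_force: [0.0, -0.4, -0.8]
finger_gap: 0.0085
```

```bash
python3 - <<'E'
from h import *
a=env.read_camera("top")[:,:,::-1];b=env.read_camera("scene")[:,:,::-1]
cv2.imwrite("pics/t5.png",cv2.resize(a[150:250,280:380],(600,600),interpolation=cv2.INTER_CUBIC))
cv2.imwrite("pics/s5.png",cv2.resize(b[110:270,90:250],(600,600),interpolation=cv2.INTER_CUBIC))
E
python3 st.py 0.607 -0.0925 0.242 81.4
```

```text
t 7.3667 tcp [ 0.5909 -0.1951  0.2427] gap 0.008753035325655226 F [-0.3727  0.7445 -0.2883] j [-0.4481  0.4041  0.2648  1.4315  0.0005 -0.2972]
M  yaw_y 81.35715050114149 tilt 0.03127395498613534
d_tool cm [ 0.0755 10.3838  0.0477] rotvec deg [-0.0429  0.0046 -0.0309]
d in target axes cm [ 0.0699 10.3838  0.0555]
```

View pics/t5.png

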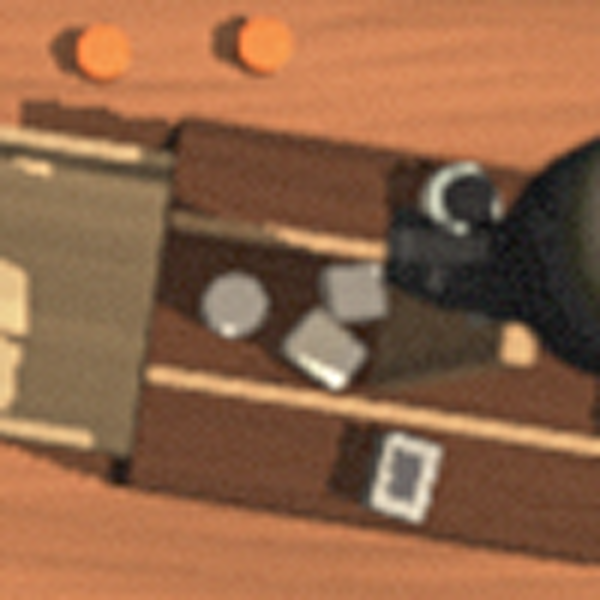

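View pics/s5.png

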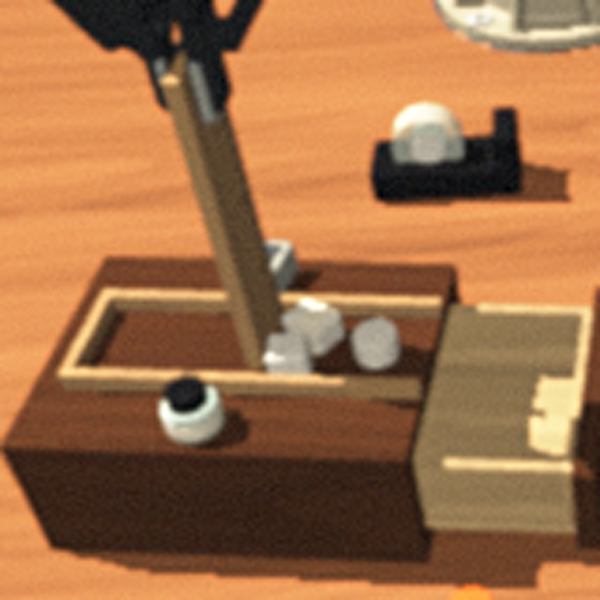

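The cube and the block now lie side by side ahead of the ruler. The disc is free at (235,305). Continuing.

drive_tool(plan=[[[0,0.8,0,0,0,0,0],[0,0.8,0,0,0,0,0],[0,0.8,0,0,0,0,0],[0,0.8,0,0,0,0,0],[0,0.8,0,0,0,0,0]]])

```text
clock: 7.78
tcp_pos: [0.5968, -0.1562, 0.2425]
orientation: [0.705, 0.054, 0.705, -0.054]
wrist_force: [-0.6, -0.5, -0.5]
finger_gap: 0.0086
```

drive_tool(plan=[[[0,0.8,0,0,0,0,0],[0,0.8,0,0,0,0,0],[0,0.7,0,0,0,0,0],[0,0.7,0,0,0,0,0],[0,0.7,0,0,0,0,0]]])

```text
clock: 8.2
tcp_pos: [0.6025, -0.1197, 0.2426]
orientation: [0.705, 0.054, 0.705, -0.054]
wrist_force: [0.4, 0.9, -0.6]
finger_gap: 0.0085
```

```bash
python3 - <<'E'
from h import *
a=env.read_camera("top")[:,:,::-1];b=env.read_camera("scene")[:,:,::-1]
cv2.imwrite("pics/t6.png",cv2.resize(a[150:250,260:360],(600,600),interpolation=cv2.INTER_CUBIC))
cv2.imwrite("pics/s6.png",cv2.resize(b[110:270,110:270],(600,600),interpolation=cv2.INTER_CUBIC))
E
python3 st.py 0.607 -0.0925 0.242 81.4
```

```text
t 8.3 tcp [ 0.6026 -0.1192  0.2427] gap 0.008573065216899227 F [-0.0395 -0.6443 -1.4417] j [-0.3262  0.3872  0.2395  1.4231  0.0005 -0.1752]
M  yaw_y 81.34627349980981 tilt 0.0273978703793914
d_tool cm [0.0689 2.7079 0.0356] rotvec deg [-0.0537  0.0054 -0.0269]
d in target axes cm [0.0676 2.7079 0.0382]
```

View pics/t6.png

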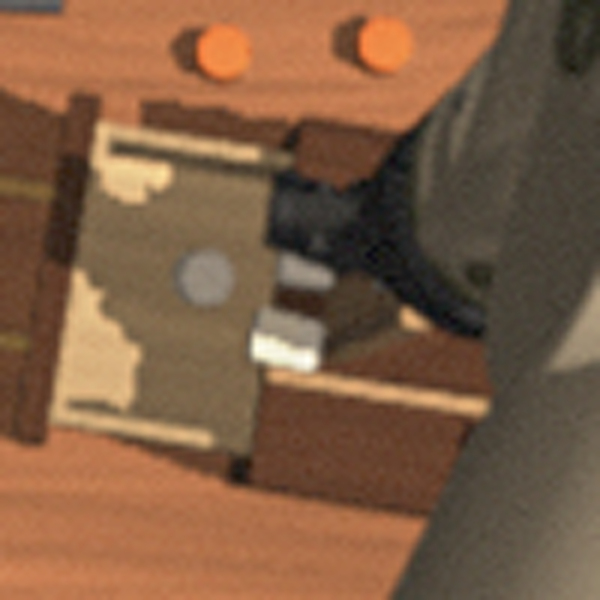

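View pics/s6.png

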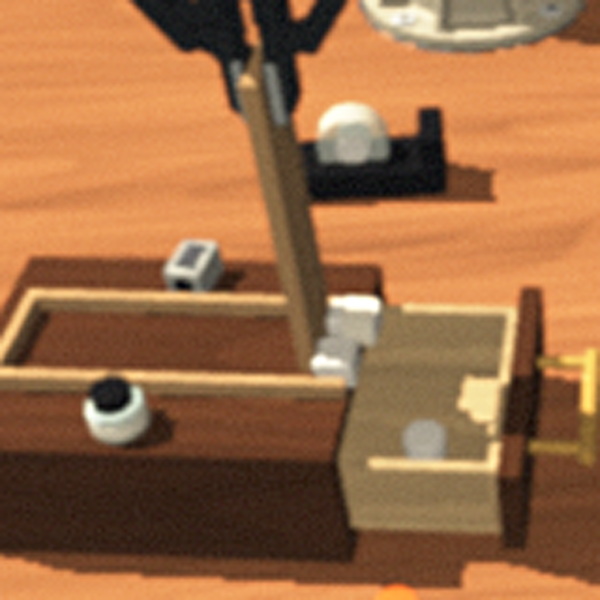

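The disc is down in the drawer, and the block and cube are at the edge. Slow final push.

drive_tool(plan=[[[0,0.5,0,0,0,0,0],[0,0.5,0,0,0,0,0],[0,0.5,0,0,0,0,0],[0,0.5,0,0,0,0,0],[0,0.5,0,0,0,0,0]]])

```text
clock: 8.72
tcp_pos: [0.6062, -0.0953, 0.2426]
orientation: [0.705, 0.054, 0.705, -0.054]
wrist_force: [-0.8, 0.4, -1.3]
finger_gap: 0.0087
```

drive_tool(plan=[[[0,0.5,0,0,0,0,0],[0,0.5,0,0,0,0,0],[0,0.5,0,0,0,0,0],[0,0.3,0,0,0,0,0],[0,0,0,0,0,0,0]]])

```text
clock: 9.13
tcp_pos: [0.609, -0.0772, 0.2426]
orientation: [0.705, 0.054, 0.705, -0.053]
wrist_force: [-0.2, 0.8, -1.3]
finger_gap: 0.0086
```

```bash
python3 - <<'E'
from h import *
a=env.read_camera("top")[:,:,::-1];b=env.read_camera("scene")[:,:,::-1]
cv2.imwrite("pics/t7.png",cv2.resize(a[150:250,240:340],(600,600),interpolation=cv2.INTER_CUBIC))
cv2.imwrite("pics/s7.png",cv2.resize(b[110:270,110:270],(600,600),interpolation=cv2.INTER_CUBIC))
E
python3 st.py 0.607 -0.0925 0.242 81.4
```

```text
t 9.2333 tcp [ 0.609  -0.0779  0.2426] gap 0.008567155284471807 F [-0.3539  0.4564 -1.431 ] j [-0.2578  0.3865  0.2383  1.4226 -0.     -0.1057]
M  yaw_y 81.28507183128711 tilt 0.0029312237722826677
d_tool cm [ 0.0582 -1.4759  0.0273] rotvec deg [-0.1149  0.0023  0.0019]
d in target axes cm [ 0.0581 -1.4759  0.0244]
```

View pics/t7.png

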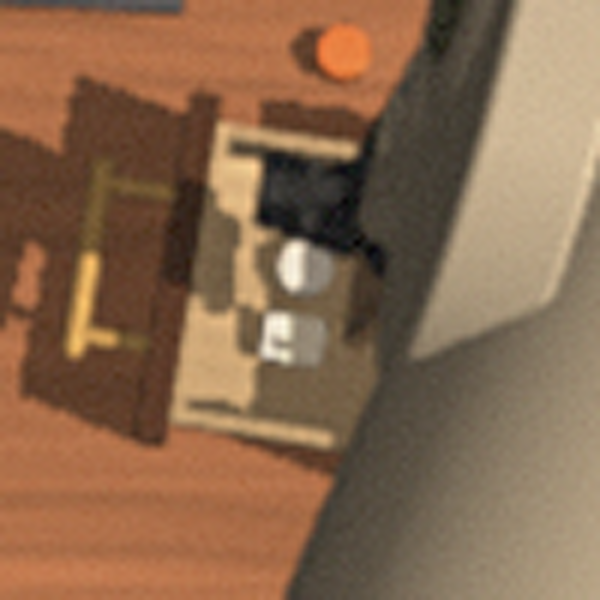

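View pics/s7.png

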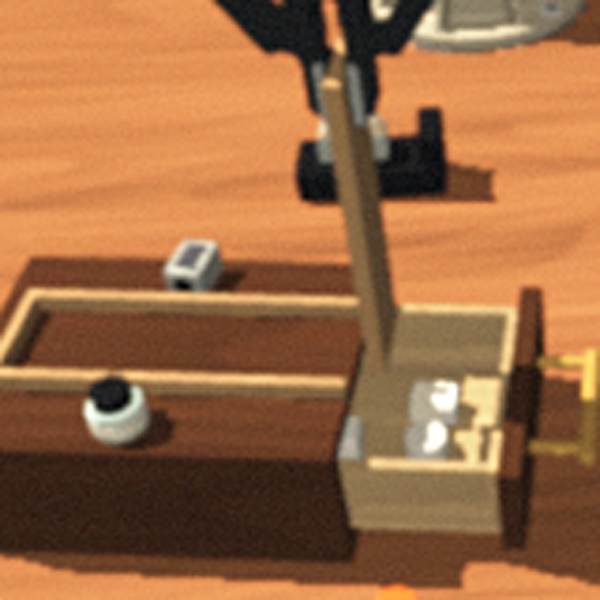

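The block and disc are in the drawer. The cube is at the cabinet-side corner, (350,437). I lift the ruler away to see it.

drive_tool(plan=[[[-2,0,0,0,0,0,0],[-3,0,0,0,0,0,0],[0,3,0,0,0,0,0],[0,4,0,0,0,0,0],[0,4,0,0,0,0,0]]])

```text
clock: 9.65
tcp_pos: [0.6262, 0.0304, 0.2935]
orientation: [0.706, 0.055, 0.704, -0.055]
wrist_force: [0.4, -0.3, -0.8]
finger_gap: 0.0086
```

drive_tool(plan=[[[0,4,-1,0,0,0,0],[0,4,-1,0,0,0,0],[0,4,-1,0,0,0,0],[0,4,-1,0,0,0,0],[0,0,0,0,0,0,0]]])

```text
clock: 10.07
tcp_pos: [0.6089, 0.202, 0.2924]
orientation: [0.705, 0.052, 0.706, -0.05]
wrist_force: [-1.2, -0.7, 0.0]
finger_gap: 0.0086
```

```bash
python3 - <<'E'
from h import *
a=env.read_camera("top")[:,:,::-1];b=env.read_camera("scene")[:,:,::-1]
cv2.imwrite("pics/t8.png",cv2.resize(a[150:250,240:340],(600,600),interpolation=cv2.INTER_CUBIC))
cv2.imwrite("pics/s8.png",cv2.resize(b[160:260,160:260],(600,600),interpolation=cv2.INTER_CUBIC))
E
python3 st.py 0.5 0.292 0.298 98
```

```text
t 10.1667 tcp [0.61   0.1966 0.2924] gap 0.008604105029049947 F [ 0.0441 -0.9221 -0.9991] j [ 0.1868  0.4529  0.4597  1.5777 -0.0003  0.3359]
M  yaw_y 81.45787150004391 tilt 0.020935484163470262
d_tool cm [ -0.5617   7.7984 -12.2968] rotvec deg [-16.5421  -0.0031   0.0208]
d in target axes cm [-0.5589 10.977  -9.5674]
```

View pics/t8.png

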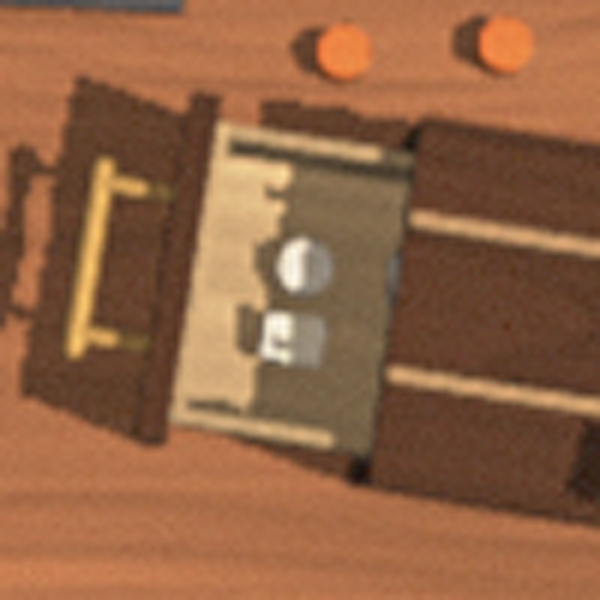

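View pics/s8.png

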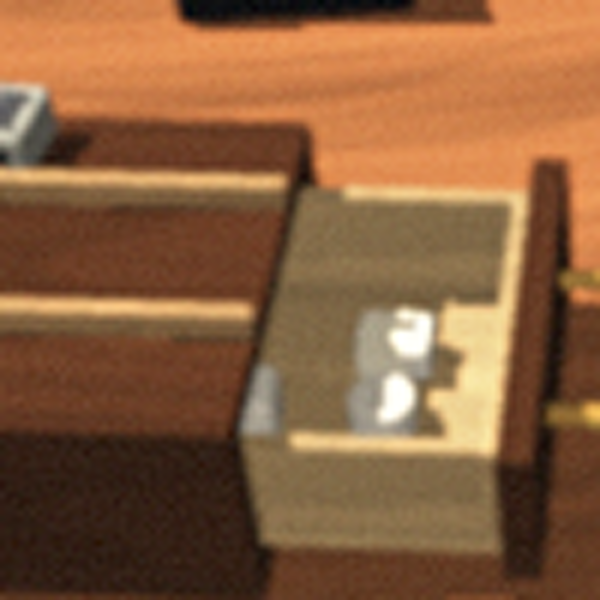

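```bash
python3 - <<'E'
from h import *
np.set_printoptions(precision=4,suppress=True)
def tri(a,b):
    o1,d1=ray("top",*a);o2,d2=ray("scene",*b)
    A=np.array([d1,-d2]).T;t=np.linalg.lstsq(A,o2-o1,rcond=None)[0];p,q=o1+t[0]*d1,o2+t[1]*d2
    return p,q
T=lambda x,y:(240+x/6-.5,150+y/6-.5);S=lambda x,y:(160+x/6-.5,160+y/6-.5)
print("cube",tri(T(393,272),S(272,385)),tri(T(390,272),S(280,400)))
print("disc",tri(T(303,265),S(383,385)))
print("block",tri(T(295,338),S(397,330)))
L=np.array([.607,-.0925]);yw=np.radians(-98.6);ux=np.array([np.cos(yw),np.sin(yw)])
for z in(.02,.035,.05):
    p=onz("scene",*S(268,395),z);d=p[:2]-L;print(z,p,"s",d@ux,"lat",d@[-ux[1],ux[0]])
E
```

```text
cube (array([ 0.6242, -0.0975,  0.0492]), array([ 0.6242, -0.099 ,  0.0494])) (array([ 0.6251, -0.097 ,  0.0414]), array([ 0.6251, -0.0968,  0.0414]))
disc (array([ 0.6276, -0.0551,  0.0474]), array([ 0.6276, -0.0562,  0.0475]))
block (array([ 0.5932, -0.0514,  0.0423]), array([ 0.5933, -0.0503,  0.0422]))
0.02 [ 0.602  -0.1047  0.02  ] s 0.012758690093875067 lat -0.0031021208260919005
0.035 [ 0.616  -0.1025  0.035 ] s 0.008532159424098842 lat 0.010345566475972626
0.05 [ 0.6299 -0.1003  0.05  ] s 0.004305628754322588 lat 0.02379325377803715
```

Triangulation puts the cube's top at about z = 0.045, level with the other two erasers, so all three lie on the drawer floor. Now I bring the ruler back, keeping it on the robot's side of the scraper.

drive_tool(plan=[[[-0.5,0,-3,-4,0,0,0],[0,0,-3,-4,0,0,0],[0,0,-3,-4,0,0,0],[0,0,-2,-4.5,0,0,0],[0,0,0,0,0,0,0]]])

```text
clock: 10.58
tcp_pos: [0.4975, 0.1996, 0.2988]
orientation: [0.705, -0.049, 0.706, 0.048]
wrist_force: [0.1, 0.2, -1.3]
finger_gap: 0.0085
```

```bash
python3 st.py 0.499 0.292 0.298 98
```

```text
t 10.5833 tcp [0.4975 0.1996 0.2988] gap 0.00851829333289537 F [ 0.0767  0.246  -1.302 ] j [ 0.2318  0.2295  0.1578  1.4998 -0.0001  0.0945]
M  yaw_y 97.86725566458487 tilt 0.04783514987626948
d_tool cm [0.0761 9.1346 1.4158] rotvec deg [-0.1327 -0.0462  0.0125]
d in target axes cm [0.0793 9.1313 1.4369]
```

drive_tool(plan=[[[0,3,0.5,0,0,0,0],[0,3,0.5,0,0,0,0],[0,2,0.4,0,0,0,0],[0,1.1,0,0,0,0,0],[0,0,0,0,0,0,0]]])

```text
clock: 11.0
tcp_pos: [0.503, 0.2939, 0.2971]
orientation: [0.705, -0.048, 0.706, 0.048]
wrist_force: [-0.0, -0.1, -0.8]
finger_gap: 0.009
```

drive_tool(plan=[[[0,0,0,0,0,0,0],[1.5,0,0,0,0,0,0],[1.5,0,0,0,0,0,0],[0,0,0,0,0,0,0],[0,0,0,0,0,0,0]]])

```text
clock: 11.42
tcp_pos: [0.5022, 0.2916, 0.2672]
orientation: [0.705, -0.048, 0.706, 0.047]
wrist_force: [0.2, -0.2, -1.0]
finger_gap: 0.0091
```

```bash
python3 st.py 0.4988 0.2922 0.149 98; python3 - <<'E'
from h import *
np.set_printoptions(precision=1,suppress=True)
a=env.read_camera("top")[:,:,::-1];b=env.read_camera("scene")[:,:,::-1]
cv2.imwrite("pics/t9.png",cv2.resize(a[190:270,115:195],(600,600),interpolation=cv2.INTER_CUBIC))
cv2.imwrite("pics/s9.png",cv2.resize(b[95:225,300:430],(600,600),interpolation=cv2.INTER_CUBIC))
s=env.get_state();w=env.read_camera("wrist")[:,:,::-1];cv2.imwrite("pics/w9.png",w)
for dx,dy in[(-.024,-.005),(.024,-.005),(.024,.005),(-.024,.005)]:
    c,sn=np.cos(np.radians(8)),np.sin(np.radians(8))
    p=s["tcp_pos"]+[dx*c-dy*sn,dx*sn+dy*c,-.1414];q=proj("scene",p);print((q+.5-[300,95])*600/130, proj("wrist",p,s))
E
```

```text
t 11.4167 tcp [0.5022 0.2916 0.2672] gap 0.009068045523739849 F [ 0.18   -0.1689 -1.031 ] j [ 0.388   0.3196  0.202   1.4551 -0.0003  0.2545]
M  yaw_y 97.651538100095 tilt 0.11193917516577227
d_tool cm [11.8216  0.1149 -0.311 ] rotvec deg [-0.3485 -0.1024  0.0452]
d in target axes cm [11.8211  0.1075 -0.3314]
[245.6 248.8] [249.3 142.3]
[283.8 299.6] [249.8 190.9]
[301.1 296.6] [260.  190.8]
[262.3 246.1] [260.  142.2]
```

View pics/t9.png

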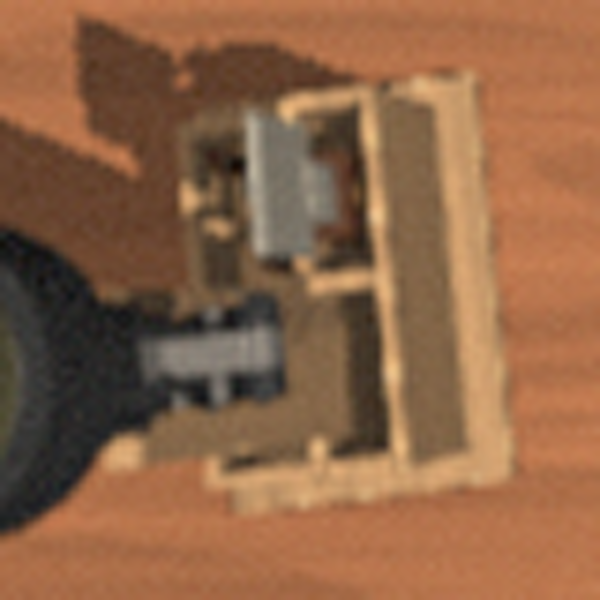

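View pics/s9.png

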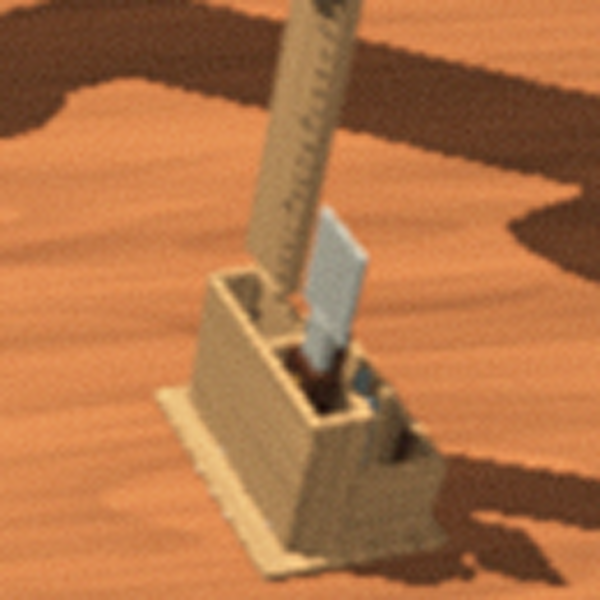

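View pics/w9.png

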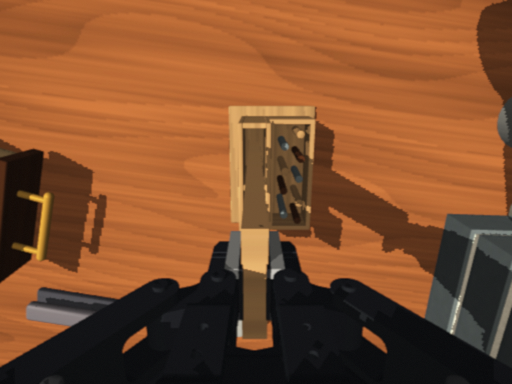

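The ruler's lower end, at (250–297, 250–300) in the scene crop, lies within about 1 px of where its pose at pull-out predicts. I correct by −0.3 cm and lower it.

drive_tool(plan=[[[0,0.1,-0.3,-0.3,0,0,0],[0,0,0,0,0,0,0],[1,0,0,0,0,0,0],[1,0,0,0,0,0,0],[1,0,0,0,0,0,0]]])

```text
clock: 11.98
tcp_pos: [0.4992, 0.2939, 0.2364]
orientation: [0.705, -0.05, 0.705, 0.05]
wrist_force: [0.3, 0.4, -1.7]
finger_gap: 0.0088
```

drive_tool(plan=[[[0.8,0,0,0,0,0,0],[0.8,0,0,0,0,0,0],[0.8,0,0,0,0,0,0],[0.8,0,0,0,0,0,0],[0,0,0,0,0,0,0]]])

```text
clock: 12.4
tcp_pos: [0.4984, 0.2935, 0.2034]
orientation: [0.704, -0.05, 0.706, 0.049]
wrist_force: [0.5, -1.2, -1.2]
finger_gap: 0.0086
```

```bash
python3 st.py 0.4988 0.2922 0.149 98; python3 - <<'E'
from h import *
b=env.read_camera("scene")[:,:,::-1]
cv2.imwrite("pics/s10.png",cv2.resize(b[95:225,300:430],(600,600),interpolation=cv2.INTER_CUBIC))
E
```

```text
t 12.4 tcp [0.4984 0.2935 0.2034] gap 0.008563982946090658 F [ 0.472  -1.2014 -1.2398] j [0.3934 0.3235 0.0525 1.3029 0.     0.2526]
M  yaw_y 98.06531508410792 tilt 0.1758005580581776
d_tool cm [ 5.4389 -0.1279  0.0382] rotvec deg [ 0.0653 -0.1708  0.0414]
d in target axes cm [ 5.4389 -0.1318  0.0222]
```

View pics/s10.png

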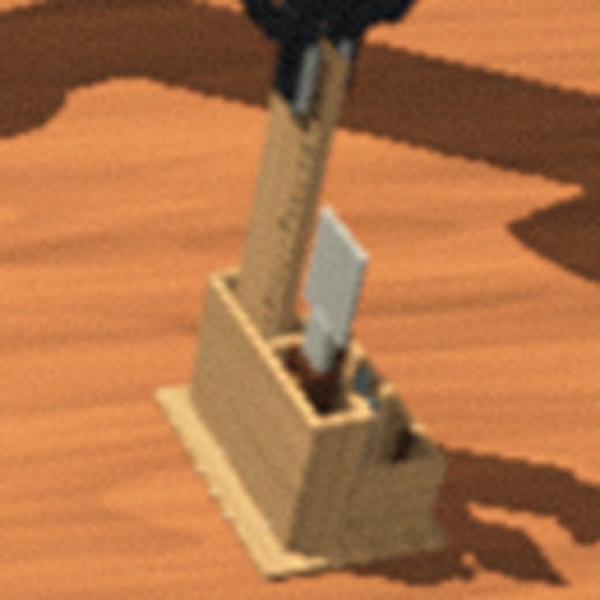

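The ruler has entered the near slot with no contact force. I lower it the rest of the way.

drive_tool(plan=[[[1.2,-0.05,0,0,0,0,0],[1.2,-0.05,0,0,0,0,0],[1.2,0,0,0,0,0,0],[1,0,0,0,0,0,0],[0.5,0,0,0,0,0,0]]])

```text
clock: 12.87
tcp_pos: [0.4992, 0.2927, 0.1536]
orientation: [0.705, -0.05, 0.706, 0.05]
wrist_force: [-0.1, -0.1, -0.4]
finger_gap: 0.0084
```

drive_tool(plan=[[[0.2,0,0,0,0,0,0],[0,0,0,0,0,0,0],[0,0,0,0,0,0,0],[0,0,0,0,0,0,0],[0,0,0,0,0,0,0]]])

```text
clock: 13.28
tcp_pos: [0.5, 0.2931, 0.1534]
orientation: [0.706, -0.05, 0.705, 0.05]
wrist_force: [-0.3, 0.7, -0.1]
finger_gap: 0.0088
```

drive_tool(plan=[[[0.3,0,0,0,0,0,0],[0.1,0,0,0,0,0,0],[0,0,0,0,0,0,0],[0,0,0,0,0,0,0],[0,0,0,0,0,0,0]]])

```text
clock: 13.7
tcp_pos: [0.4995, 0.2929, 0.1486]
orientation: [0.705, -0.05, 0.705, 0.05]
wrist_force: [0.2, 0.3, -1.7]
finger_gap: 0.0087
```

drive_tool(plan=[[[0,0,0,0,0,0,1],[0,0,0,0,0,0,1],[0,0,0,0,0,0,1],[0,0,0,0,0,0,1],[0,0,0,0,0,0,1]]])

```text
clock: 14.12
tcp_pos: [0.4996, 0.2929, 0.1487]
orientation: [0.705, -0.05, 0.705, 0.05]
wrist_force: [-0.6, 0.1, 0.8]
finger_gap: 0.0689
```

drive_tool(plan=[[[0,0,0,0,0,0,1],[0,0,0,0,0,0,1],[0,0,0,0,0,0,1],[0,0,0,0,0,0,1],[0,0,0,0,0,0,1]]])

```text
clock: 14.53
tcp_pos: [0.4995, 0.2929, 0.1486]
orientation: [0.705, -0.05, 0.705, 0.05]
wrist_force: [0.5, 0.7, 0.4]
finger_gap: 0.0853
```

```bash
python3 st.py 0.4988 0.2922 0.149 98; python3 - <<'E'
from h import *
b=env.read_camera("scene")[:,:,::-1]
cv2.imwrite("pics/s11.png",cv2.resize(b[95:225,300:430],(600,600),interpolation=cv2.INTER_CUBIC))
E
```

```text
t 14.5333 tcp [0.4995 0.2929 0.1486] gap 0.08534475750727961 F [0.5077 0.7128 0.408 ] j [ 0.3917  0.343  -0.055   1.1727  0.0001  0.251 ]
M  yaw_y 98.06353472197 tilt 0.009148425021394279
d_tool cm [-0.0371 -0.0592 -0.0809] rotvec deg [ 0.0635  0.0064 -0.0065]
d in target axes cm [-0.0371 -0.0593 -0.0808]
```

View pics/s11.png

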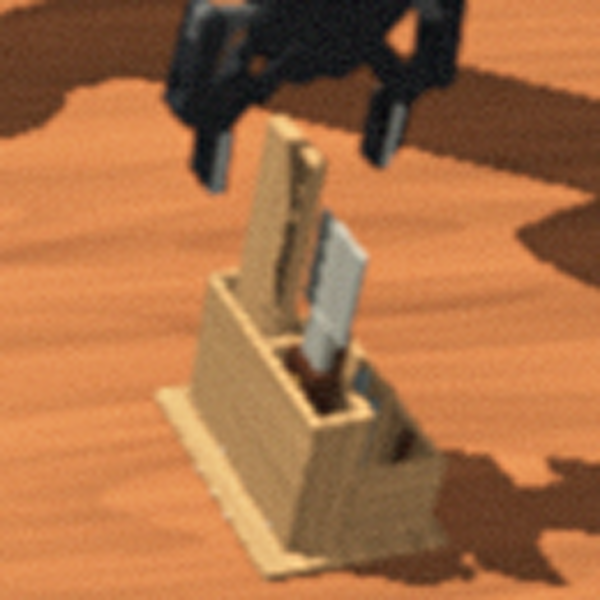

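The ruler stands fully down and upright in its slot, with its top at about (297,135). Lifting off, then going to the drawer handle.

drive_tool(plan=[[[-2,0,0,0,0,0,1],[-3,0,0,0,0,0,1],[-3.5,0,0,0,0,0,1],[-3,0,0,0,0,0,1],[0,0,0,0,0,0,1]]])

```text
clock: 15.0
tcp_pos: [0.502, 0.2939, 0.2705]
orientation: [0.709, -0.049, 0.702, 0.051]
wrist_force: [0.7, 0.5, 0.4]
finger_gap: 0.0858
```

drive_tool(plan=[[[0,-3.5,0,5.5,0,0,0],[0,-3.5,0,5.5,0,0,0],[0,-3.5,0,5.6,0,0,0],[0,-3,0,0,0,0,0],[0,-3,1,0,0,0,0]]])

```text
clock: 15.42
tcp_pos: [0.5037, 0.1264, 0.2637]
orientation: [0.705, 0.053, 0.705, -0.052]
wrist_force: [0.4, -0.7, 0.2]
finger_gap: 0.0253
```

```bash
python3 st.py 0.6375 0.0955 0.16 81.4
```

```text
t 15.4167 tcp [0.5037 0.1264 0.2637] gap 0.025332881877933106 F [ 0.3761 -0.7335  0.1749] j [0.0909 0.1946 0.0287 1.4054 0.0003 0.2395]
M  yaw_y 81.48620702570037 tilt 0.030984206552662125
d_tool cm [10.3668 -1.0725 13.6935] rotvec deg [ 0.0862 -0.0294 -0.0098]
d in target axes cm [10.374  -1.0501 13.6897]
```

drive_tool(plan=[[[2,0,3.5,0,0,0,0],[2,0,3.5,0,0,0,0],[2,0,3.5,0,0,0,0],[2,-0.5,3,0,0,0,0],[2,0,0,0,0,0,0]]])

```text
clock: 15.83
tcp_pos: [0.6429, 0.1003, 0.1607]
orientation: [0.706, 0.053, 0.704, -0.054]
wrist_force: [0.5, -0.3, -0.2]
finger_gap: 0.0
```

drive_tool(plan=[[[0,0,0,0,0,0,0],[0,0,0,0,0,0,0],[0,0,0,0,0,0,0],[0,0,0,0,0,0,0],[0,0,0,0,0,0,0]]])

```text
clock: 16.25
tcp_pos: [0.6383, 0.103, 0.166]
orientation: [0.706, 0.053, 0.704, -0.052]
wrist_force: [-0.1, -0.4, -0.0]
finger_gap: 0.0001
```

```bash
python3 st.py 0.6375 0.0955 0.038 81.4; python3 - <<'E'
from h import *
s=env.get_state();w=env.read_camera("wrist")[:,:,::-1];cv2.imwrite("pics/w12.png",w)
b=env.read_camera("scene")[:,:,::-1]
cv2.imwrite("pics/s12.png",cv2.resize(b[95:295,150:350],(600,600),interpolation=cv2.INTER_CUBIC))
E
```

```text
t 16.25 tcp [0.6383 0.103  0.166 ] gap 6.896174682491713e-05 F [-0.0734 -0.4069 -0.0157] j [0.0359 0.4638 0.1697 1.2732 0.0001 0.1841]
M  yaw_y 81.51001757296072 tilt 0.20237728079439585
d_tool cm [12.804  -0.7671 -0.0163] rotvec deg [ 0.1099  0.1977 -0.0431]
d in target axes cm [12.8045 -0.7575  0.0294]
```

View pics/w12.png

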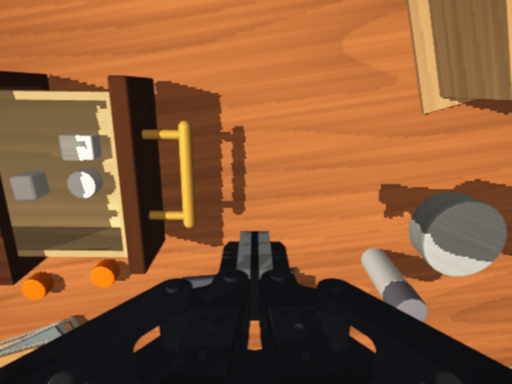

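View pics/s12.png

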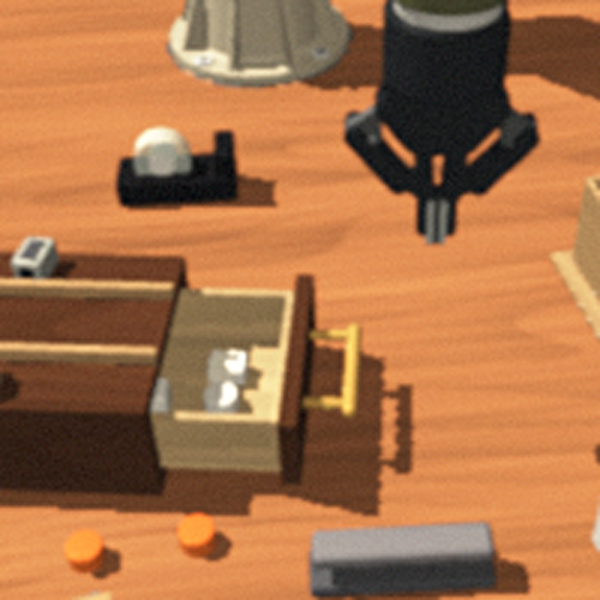

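The wrist picture shows all three erasers inside the drawer, at (80,147), (85,184) and (30,185). The bar is at (187,175), ahead of the shut fingers. I go down and push.

drive_tool(plan=[[[3,0,0,0,0,0,0],[3,0,0,0,0,0,0],[3,0,0,0,0,0,0],[2.5,0,0,0,0,0,0],[0.5,0,0,0,0,0,0]]])

```text
clock: 16.77
tcp_pos: [0.6346, 0.1026, 0.0395]
orientation: [0.703, 0.052, 0.707, -0.053]
wrist_force: [-1.3, 0.6, -0.8]
finger_gap: -0.0003
```

drive_tool(plan=[[[0,0,0,0,0,0,0],[0,-1,0,0,0,0,0],[0,-1,0,0,0,0,0],[0,-0.8,0,0,0,0,0],[0,-0.8,0,0,0,0,0]]])

```text
clock: 17.18
tcp_pos: [0.6337, 0.0656, 0.0455]
orientation: [0.706, 0.053, 0.704, -0.053]
wrist_force: [-0.0, 0.0, -0.1]
finger_gap: -0.0001
```

drive_tool(plan=[[[0,-0.7,0,0,0,0,0],[0,-0.7,0,0,0,0,0],[0,-0.7,0,0,0,0,0],[0,-0.7,0,0,0,0,0],[0,-0.7,0,0,0,0,0]]])

```text
clock: 17.6
tcp_pos: [0.6272, 0.0316, 0.0436]
orientation: [0.705, 0.053, 0.705, -0.053]
wrist_force: [-0.0, -0.3, 0.3]
finger_gap: -0.0003
```

```bash
python3 st.py 0.6145 -0.0433 0.046 81.4; python3 - <<'E'
from h import *
b=env.read_camera("scene")[:,:,::-1]
cv2.imwrite("pics/s13.png",cv2.resize(b[95:295,100:300],(600,600),interpolation=cv2.INTER_CUBIC))
E
```

```text
t 17.6 tcp [0.6272 0.0316 0.0436] gap -0.0003364634987517632 F [-0.0003 -0.3341  0.2776] j [-0.0775  0.5034 -0.0778  0.9896  0.0001  0.0716]
M  yaw_y 81.46078225645309 tilt 0.004557437567097856
d_tool cm [-0.2395 -7.593  -0.1492] rotvec deg [ 0.0608 -0.0009 -0.0045]
d in target axes cm [-0.2389 -7.5931 -0.1411]
```

View pics/s13.png

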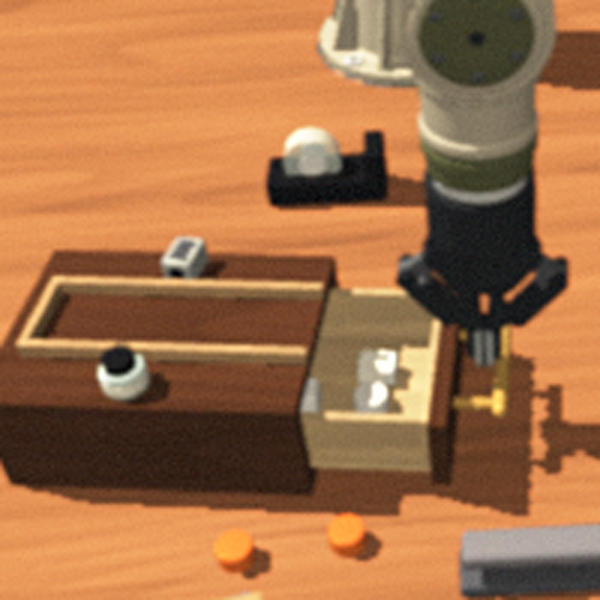

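```bash
python3 - <<'E'
from h import *
np.set_printoptions(precision=1,suppress=True)
s=env.get_state()
f=lambda p:(proj("scene",p)+.5-[100,95])*3
print(f(s["tcp_pos"]),f([.6734,.0402,.057]),f([.5861,.0523,.057]))
w=env.read_camera("wrist")[:,:,::-1];cv2.imwrite("pics/w13.png",w)
a=env.read_camera("top")[:,:,::-1];cv2.imwrite("pics/t13.png",cv2.resize(a[140:260,220:340],(600,600),interpolation=cv2.INTER_CUBIC))
E
```

```text
[482.2 380.9] [500.9 412.9] [503.9 330.1]
```

View pics/w13.png

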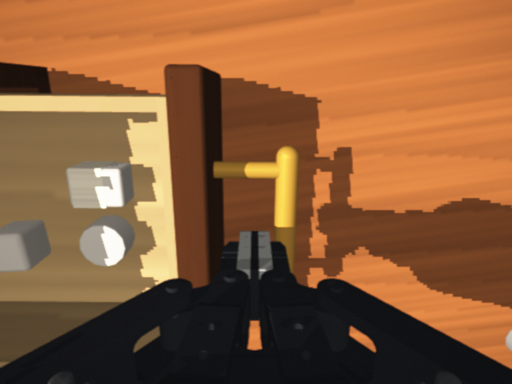

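View pics/t13.png

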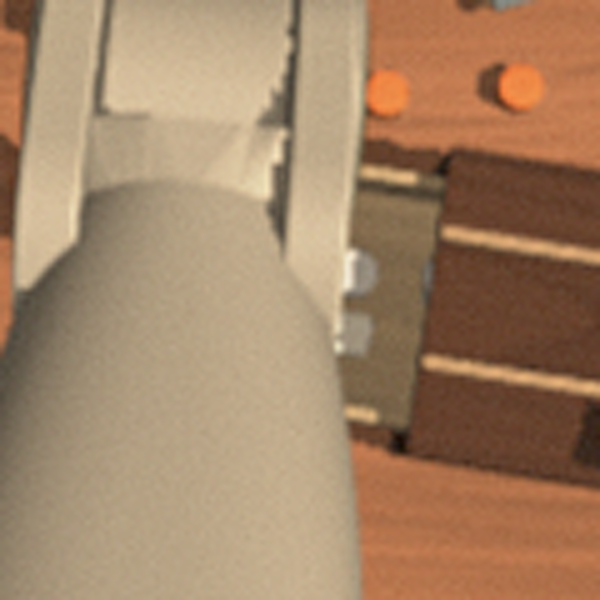

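```bash
python3 - <<'E'
from h import *
np.set_printoptions(precision=1,suppress=True)
print((proj("scene",[.6383,.103,.166])+.5-[150,95])*3, "seen 435,240")
# earlier drawer points
print([(proj("scene",p)+.5-[100,95])*3 for p in ([.627,.0316,.0436],[.627,.0316,.06],[.63,.046,.057],[.6225,.003,.081])])
b=env.read_camera("scene")[:,:,::-1]
cv2.imwrite("pics/s14.png",cv2.resize(b[185:245,230:290],(600,600),interpolation=cv2.INTER_CUBIC))
print(env.get_state()["tcp_pos"])
E
```

```text
[432.5 265.3] seen 435,240
[array([483.7, 380.6]), array([483.3, 366.2]), array([502.2, 370.1]), array([444.9, 346.2])]
[0.6 0.  0. ]
```

View pics/s14.png

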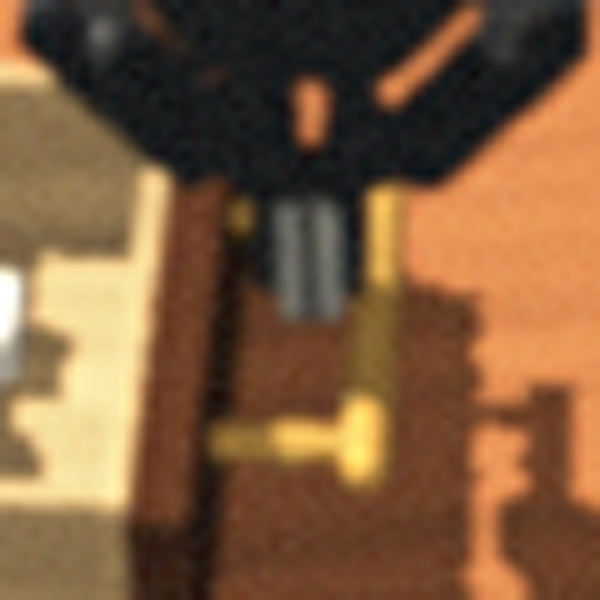

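The shut fingertips show at (310,320) in the crop, about 2 cm higher than the nominal TCP, so the fingers slid over the bar without touching it and the drawer hasn't moved. I back out over the bar, drop 2.4 cm lower and push the bar itself.

drive_tool(plan=[[[-1.5,0,0,0,0,0,0],[0,1.5,0,0,0,0,0],[0,2,0,0,0,0,0],[0,1.5,0,0,0,0,0],[0,0,0,0,0,0,0]]])

```text
clock: 18.22
tcp_pos: [0.6351, 0.0856, 0.0584]
orientation: [0.705, 0.052, 0.705, -0.051]
wrist_force: [1.0, 0.7, -0.1]
finger_gap: -0.0001
```

drive_tool(plan=[[[0,0.5,0,0,0,0,0],[1,0,0,0,0,0,0],[1.5,0,0,0,0,0,0],[1.2,0,0,0,0,0,0],[0,0,0,0,0,0,0]]])

```text
clock: 18.63
tcp_pos: [0.6329, 0.0863, 0.0178]
orientation: [0.703, 0.053, 0.707, -0.053]
wrist_force: [-1.3, 0.2, -0.9]
finger_gap: 0.0
```

```bash
python3 st.py 0.6145 -0.0433 0.022 81.4; python3 - <<'E'
from h import *
b=env.read_camera("scene")[:,:,::-1]
cv2.imwrite("pics/s15.png",cv2.resize(b[155:255,210:310],(600,600),interpolation=cv2.INTER_CUBIC))
E
```

```text
t 18.6333 tcp [0.6329 0.0863 0.0178] gap 2.2607746043658615e-05 F [-1.3414  0.2365 -0.9363] j [ 0.01    0.5491 -0.0699  0.9577 -0.0001  0.1595]
M  yaw_y 81.43616255199828 tilt 0.3322997745766806
d_tool cm [ -0.4072 -13.0907   0.1116] rotvec deg [ 0.036  -0.3275  0.0565]
d in target axes cm [ -0.4195 -13.0902   0.1222]
```

View pics/s15.png

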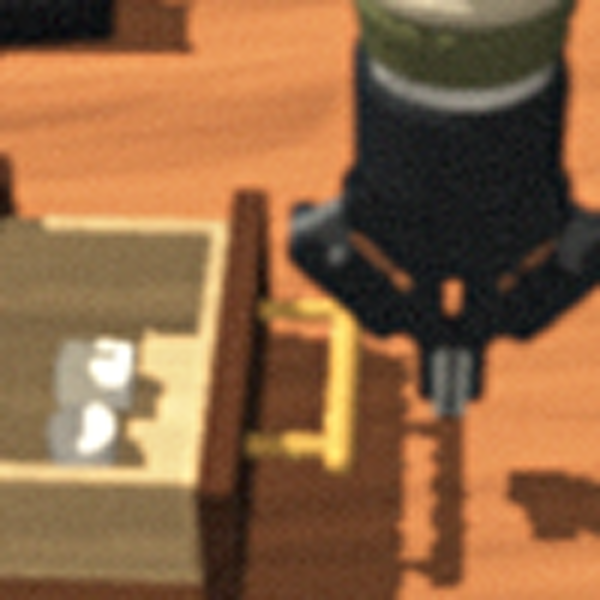

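Now the tips (450,410) stand outside the bar and level with it. Pushing.

drive_tool(plan=[[[0,-0.6,0,0,0,0,0],[0,-0.6,0,0,0,0,0],[0,-0.6,0,0,0,0,0],[0,-0.6,0,0,0,0,0],[0,-0.6,0,0,0,0,0]]])

```text
clock: 19.1
tcp_pos: [0.6316, 0.0564, 0.0223]
orientation: [0.706, 0.053, 0.705, -0.052]
wrist_force: [0.3, 1.2, 0.6]
finger_gap: -0.0002
```

drive_tool(plan=[[[0,-0.6,0,0,0,0,0],[0,-0.6,0,0,0,0,0],[0,-0.6,0,0,0,0,0],[0,-0.6,0,0,0,0,0],[0,-0.6,0,0,0,0,0]]])

```text
clock: 19.52
tcp_pos: [0.6266, 0.0268, 0.0217]
orientation: [0.705, 0.053, 0.705, -0.053]
wrist_force: [0.5, 1.0, 1.7]
finger_gap: 0.0001
```

```bash
python3 st.py 0.6145 -0.0433 0.022 81.4; python3 - <<'E'
from h import *
b=env.read_camera("scene")[:,:,::-1]
cv2.imwrite("pics/s16.png",cv2.resize(b[155:255,190:290],(600,600),interpolation=cv2.INTER_CUBIC))
E
```

```text
t 19.5167 tcp [0.6266 0.0268 0.0217] gap 0.0001294159911163501 F [0.4669 0.9839 1.65  ] j [-0.0852  0.5209 -0.1077  0.9419  0.0002  0.0637]
M  yaw_y 81.46391053609904 tilt 0.018285276677518624
d_tool cm [-0.0301 -7.1123 -0.1611] rotvec deg [ 0.0639  0.015  -0.0104]
d in target axes cm [-0.0287 -7.1125 -0.1531]
```

View pics/s16.png

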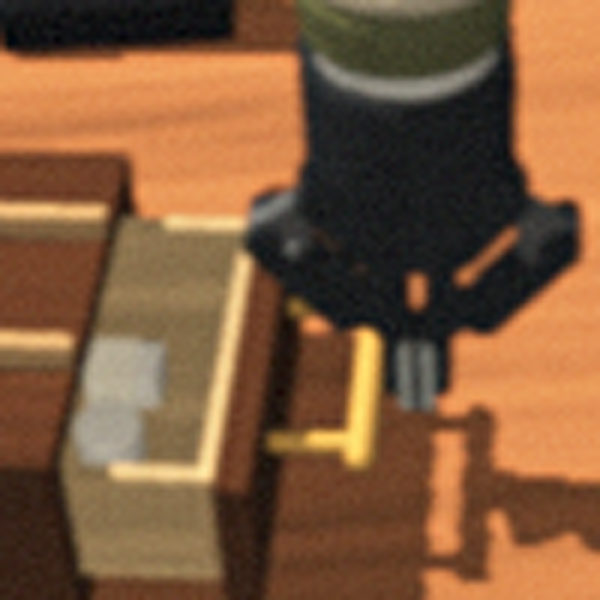

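The drawer is sliding, with low force. Continuing.

drive_tool(plan=[[[0,-0.6,0,0,0,0,0],[0,-0.6,0,0,0,0,0],[0,-0.6,0,0,0,0,0],[0,-0.6,0,0,0,0,0],[0,-0.6,0,0,0,0,0]]])

```text
clock: 19.98
tcp_pos: [0.6217, -0.0028, 0.0214]
orientation: [0.705, 0.053, 0.705, -0.053]
wrist_force: [0.1, 1.4, 0.5]
finger_gap: 0.0
```

drive_tool(plan=[[[0,-0.5,0,0,0,0,0],[0,-0.4,0,0,0,0,0],[0,-0.4,0,0,0,0,0],[0,-0.3,0,0,0,0,0],[0,0,0,0,0,0,0]]])

```text
clock: 20.4
tcp_pos: [0.6198, -0.019, 0.0215]
orientation: [0.705, 0.053, 0.705, -0.053]
wrist_force: [0.7, 0.8, 0.1]
finger_gap: -0.0003
```

```bash
python3 st.py 0.6145 -0.0433 0.022 81.4; python3 - <<'E'
from h import *
b=env.read_camera("scene")[:,:,::-1]
cv2.imwrite("pics/s17.png",cv2.resize(b[155:255,170:270],(600,600),interpolation=cv2.INTER_CUBIC))
E
```

```text
t 20.4 tcp [ 0.6198 -0.019   0.0215] gap -0.00025779129966479173 F [0.6511 0.7822 0.1326] j [-0.1598  0.5091 -0.1284  0.9332 -0.0005 -0.01  ]
M  yaw_y 81.42032330123256 tilt 0.031641111572232684
d_tool cm [-0.0469 -2.481  -0.1626] rotvec deg [0.0203 0.0073 0.0308]
d in target axes cm [-0.0482 -2.4811 -0.1617]
```

View pics/s17.png

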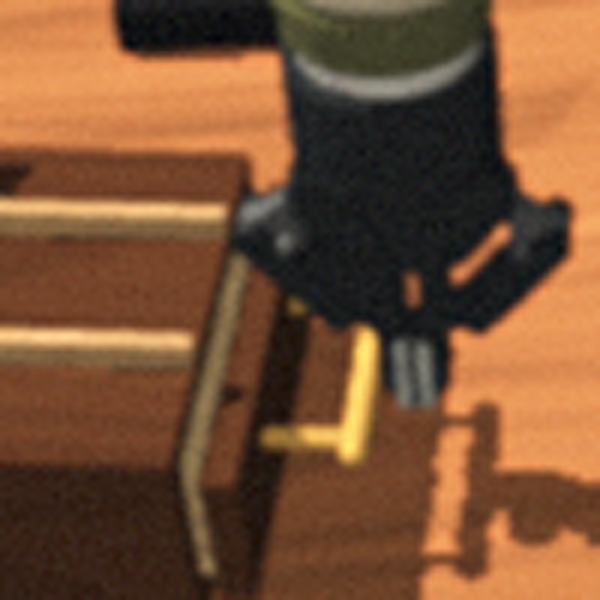

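```bash
python3 - <<'E'
from h import *
np.set_printoptions(precision=1,suppress=True)
t=env.get_state()["tcp_pos"];ux=np.array([-.1495,-.9888,0]);uy=np.array([.9888,-.1495,0])
f=lambda p:(proj("scene",p)+.5-[170,155])*6
for o in(.045,.055,.067):
  for z in(.095,.105,.115,.125): print(o,z,f(np.r_[t[:2],z]+ux*o+uy*.012))
print("lane corner ink side", f([.607+.035*.9888,-.0925-.035*.1495,.107]), "robot side",f([.607-.035*.9888,-.0925+.035*.1495,.107]))
w=env.read_camera("wrist")[:,:,::-1];cv2.imwrite("pics/w17.png",w)
E
```

```text
0.045 0.095 [287.8 326.4]
0.045 0.105 [285.  307.4]
0.045 0.115 [282.2 288.1]
0.045 0.125 [279.4 268.4]
0.055 0.095 [261.3 325.8]
0.055 0.105 [258.3 306.8]
0.055 0.115 [255.3 287.5]
0.055 0.125 [252.2 267.9]
0.067 0.095 [229.5 325.1]
0.067 0.105 [226.3 306.1]
0.067 0.115 [223.  286.8]
0.067 0.125 [219.7 267.2]
lane corner ink side [194.6 342.6] robot side [226.  213.7]
```

View pics/w17.png

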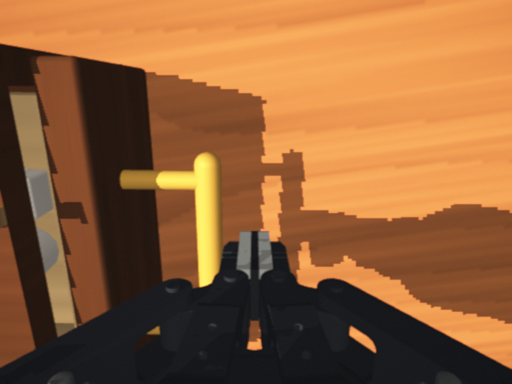

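The knuckles sit at about z = 0.125, clear of the rails at 0.107. The remaining gap is about 1–2 cm. Continuing in small steps.

drive_tool(plan=[[[0,-0.3,0,0,0,0,0],[0,-0.3,0,0,0,0,0],[0,-0.2,0,0,0,0,0],[0,-0.2,0,0,0,0,0],[0,0,0,0,0,0,0]]])

```text
clock: 20.92
tcp_pos: [0.6187, -0.0264, 0.0217]
orientation: [0.705, 0.054, 0.705, -0.051]
wrist_force: [0.9, 6.7, -0.8]
finger_gap: -0.0002
```

drive_tool(plan=[[[0,-0.1,0,0,0,0,0],[0,-0.1,0,0,0,0,0],[0,-0.1,0,0,0,0,0],[0,0,0,0,0,0,0],[0,0,0,0,0,0,0]]])

```text
clock: 21.33
tcp_pos: [0.6187, -0.0267, 0.0218]
orientation: [0.706, 0.054, 0.705, -0.049]
wrist_force: [3.8, 12.7, 0.5]
finger_gap: 0.0
```

```bash
python3 st.py 0.6145 -0.0433 0.022 81.4; python3 - <<'E'
from h import *
b=env.read_camera("scene")[:,:,::-1]
cv2.imwrite("pics/s18.png",cv2.resize(b[155:255,170:270],(600,600),interpolation=cv2.INTER_CUBIC))
w=env.read_camera("wrist")[:,:,::-1];cv2.imwrite("pics/w18.png",w)
E
```

```text
t 21.3333 tcp [ 0.6187 -0.0267  0.0218] gap 1.1090810937503093e-05 F [ 3.8103 12.6927  0.4617] j [-0.1769  0.5065 -0.1321  0.9317  0.008  -0.031 ]
M  yaw_y 81.6437488968545 tilt 0.4592821460846931
d_tool cm [-0.0357 -1.7053 -0.1715] rotvec deg [ 0.2436  0.0443 -0.4571]
d in target axes cm [-0.022  -1.7062 -0.1643]
```

View pics/s18.png

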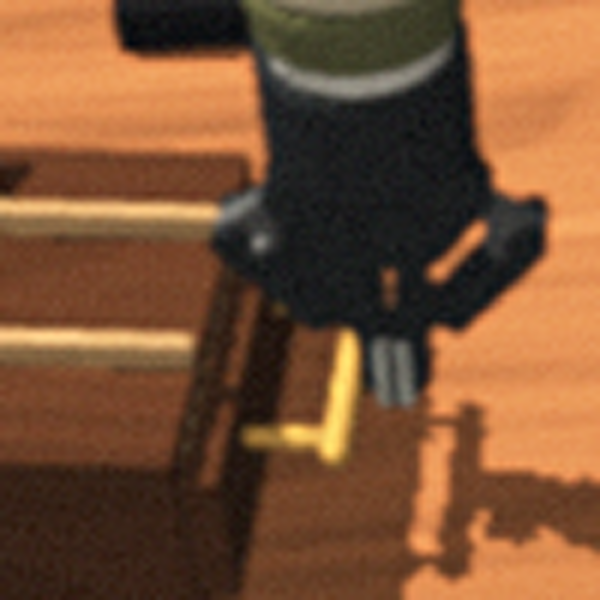

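View pics/w18.png

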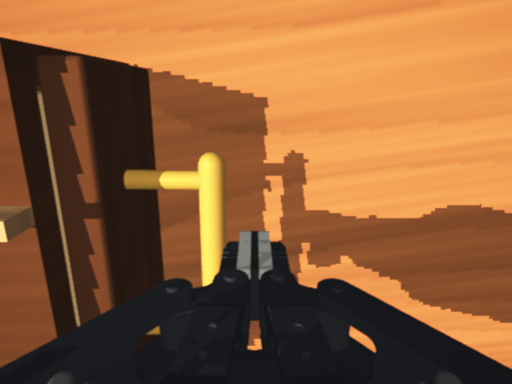

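The push stops at about 13 N. The wrist view shows only a thin pale line at the panel gap. I check where the force acts, then back off and measure how far the drawer is shut.

```bash
python3 - <<'E'
from h import *
s=env.get_state();print(s["wrist_force"],s["ft_torque"])
F=s["wrist_force"];t=s["ft_torque"];r=np.cross(F,t)/(F@F);print("lever from torque origin",r)
L=np.array([.607,-.0925]);ux=np.array([-.1495,-.9888]);print((s["tcp_pos"][:2]-L)@ux)
E
```

```text
[ 3.6525303  13.75556685  0.38129715] [ 2.71257695 -0.47513766  0.00592594]
lever from torque origin [ 0.00129591  0.00499577 -0.19263989]
-0.06684515775144953
```

drive_tool(plan=[[[0,1,0,0,0,0,0],[0,2,0,0,0,0,0],[0,2,0,0,0,0,0],[-2,1,0,0,0,0,0],[-3,0,0,0,0,0,0]]])

```text
clock: 21.85
tcp_pos: [0.6239, 0.0305, 0.0686]
orientation: [0.703, 0.052, 0.708, -0.052]
wrist_force: [-0.1, -0.9, -0.6]
finger_gap: -0.0002
```

drive_tool(plan=[[[-3,0,0,0,0,0,0],[-3,0,0,0,0,0,0],[-1,2,-3,0,0,0,0],[0,2,-3,0,0,0,0],[0,1,-3,0,0,0,0]]])

```text
clock: 22.27
tcp_pos: [0.5456, 0.0921, 0.1429]
orientation: [0.706, 0.053, 0.704, -0.053]
wrist_force: [-0.8, 0.5, -1.0]
finger_gap: -0.0005
```

```bash
python3 st.py 0.6145 -0.0433 0.022 81.4; python3 - <<'E'
from h import *
a=env.read_camera("top")[:,:,::-1];b=env.read_camera("scene")[:,:,::-1]
cv2.imwrite("pics/s19.png",cv2.resize(b[165:265,170:270],(600,600),interpolation=cv2.INTER_CUBIC))
cv2.imwrite("pics/t19.png",cv2.resize(a[150:250,260:360],(600,600),interpolation=cv2.INTER_CUBIC))
E
```

```text
t 22.2667 tcp [0.5456 0.0921 0.1429] gap -0.0004812438249434974 F [-0.8165  0.4637 -0.999 ] j [ 0.0223  0.2953 -0.1368  1.1356 -0.0002  0.1714]
M  yaw_y 81.45365036730426 tilt 0.17694075311635882
d_tool cm [ 12.1082 -12.3704   8.7909] rotvec deg [ 0.0536  0.1758 -0.0203]
d in target axes cm [ 12.0855 -12.3578   8.8395]
```

View pics/s19.png

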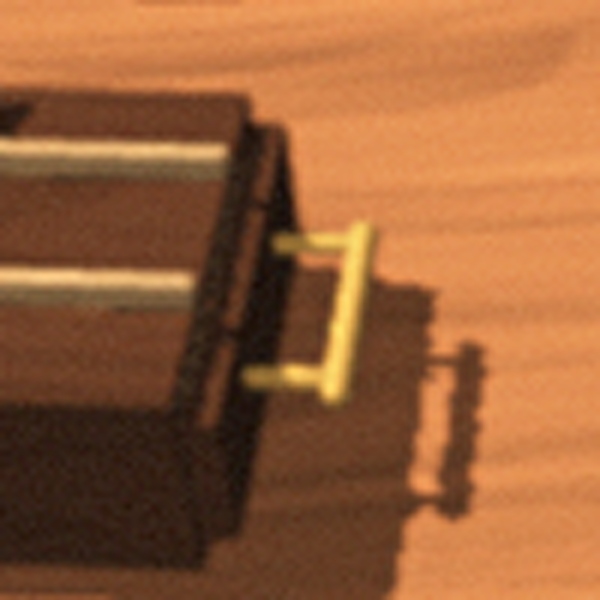

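View pics/t19.png

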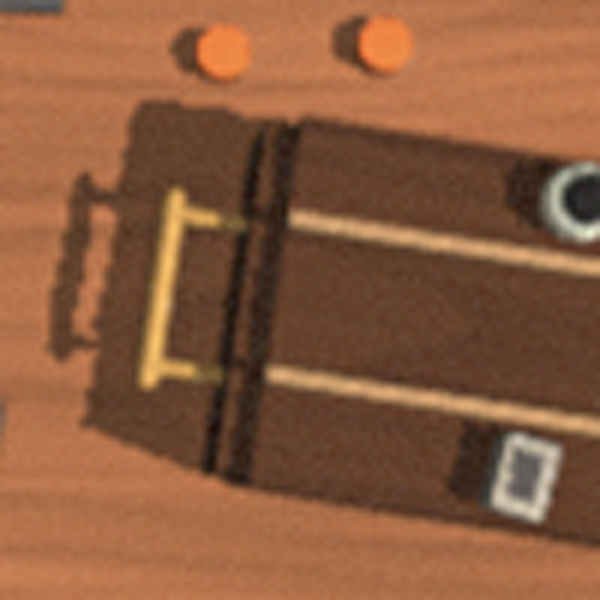

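```bash
python3 - <<'E'
from h import *
np.set_printoptions(precision=4,suppress=True)
L=np.array([.607,-.0925]);ux=np.array([-.1495,-.9888])
T=lambda x,y:(260+x/6-.5,150+y/6-.5);S=lambda x,y:(170+x/6-.5,165+y/6-.5)
for n,c,q,z in[("bar","top",T(165,285),.0625),("bar s","scene",S(348,312),.0625),("panel outer U","top",T(252,190),.081),("panel outer D","top",T(212,460),.081),("cab edge U","top",T(296,130),.095),("cab edge D","top",T(245,475),.095),("panel out s","scene",S(285,127),.081),("panel inner s","scene",S(248,127),.081)]:
    p=onz(c,*q,z);print(n,p,"s",(p[:2]-L)@ux)
# old bar
for q in [(235+93.5*170/800-.5,155+178*100/470-.5)]:
    p=onz("top",*q,.0625);print("bar at start s",(p[:2]-L)@ux)
E
```

```text
bar [ 0.6165 -0.0453  0.0625] s -0.0480868754414612
bar s [ 0.6201 -0.045   0.0625] s -0.04893120149091853
panel outer U [ 0.6588 -0.0842  0.081 ] s -0.01593510787269612
panel outer D [ 0.535  -0.0647  0.081 ] s -0.016722455928444097
cab edge U [ 0.6844 -0.1029  0.095 ] s -0.001305935467713151
cab edge D [ 0.5281 -0.078   0.095 ] s -0.002571587221664795
panel out s [ 0.5294 -0.0668  0.081 ] s -0.013830828557140571
panel inner s [ 0.5276 -0.082   0.081 ] s 0.0014818425840402798
bar at start s -0.14053877763450864
```

The bar is now at s = −0.048, where −0.050 is expected when shut, and the panel's outer face is at −0.015, where −0.015 is expected. The drawer is shut. Last look at the whole scene and the ruler.

drive_tool(plan=[[[-3,0,0,0,0,0,0],[-3,0,0,0,0,0,0],[0,0,0,0,0,0,0],[0,0,0,0,0,0,0],[0,0,0,0,0,0,0]]])

```text
clock: 22.78
tcp_pos: [0.5456, 0.0907, 0.2014]
orientation: [0.705, 0.053, 0.705, -0.053]
wrist_force: [-0.3, -0.2, -0.9]
finger_gap: -0.0
```

```bash
python3 - <<'E'
from h import *
b=env.read_camera("scene")[:,:,::-1]
cv2.imwrite("pics/s20.png",cv2.resize(b[90:300,80:430],(800,480),interpolation=cv2.INTER_CUBIC))
c3=lambda x,y:(80+x*350/800-.5,90+y*210/480-.5)
E
python3 st.py 0 0 0 0|head -1
```

```text
t 22.8333 tcp [0.5451 0.0907 0.2007] gap -0.0003006013434254762 F [ 0.4659  0.1695 -0.6162] j [ 0.0198  0.2722 -0.0244  1.2753 -0.0003  0.1693]
```

View pics/s20.png

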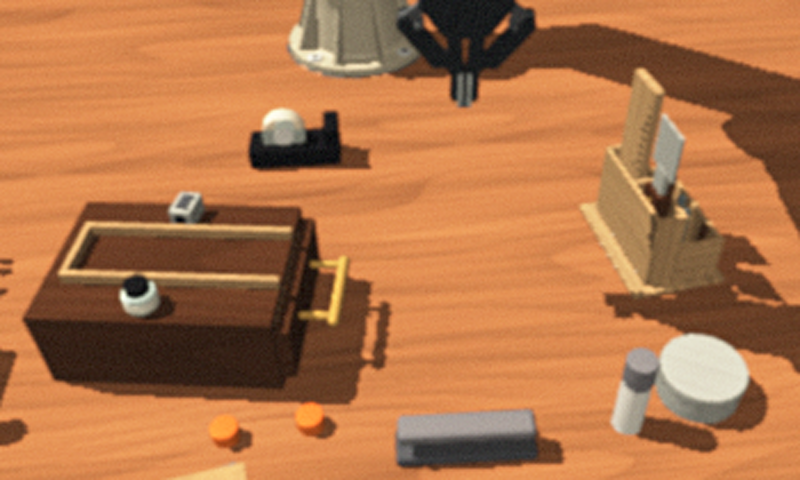

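The ruler stands fully in its slot, with its top at (648,75). The drawer is shut, with the bar at (340,290). The lane is empty, the bystanders are in place and the robot is clear of everything. Handing in.

```bash
python3 -c "
from workcell import env
print(env.hand_in())"
```

```text
the job is handed in; nothing more can be done
None
```

I finished the job and handed it in at about 22.8 s of robot time. `hand_in` reports no verdict, so what follows rests on my own checks.

I pulled the ruler from the near slot and lowered it into the lane behind the cube. I then swept all three erasers off the open end into the drawer, stood the ruler back in the same slot and pushed the drawer shut by its bar.

**What the last checks showed:**
- **Erasers:** before the drawer was closed, the wrist view showed all three inside it. Their tops triangulated to about z = 0.042–0.049, so they were lying on the floor, below the rim. They could not be seen again once the drawer was shut.
- **Drawer:** it came to a stop at about 13 N. The bar measured at −48 to −49 mm from the cabinet's front edge, against −50 mm expected when shut. The panel's outer face measured −14 to −17 mm, against −15 mm expected. I take it as fully shut, within about 2 mm.
- **Ruler:** I let it go about 1 mm above the height at which I first gripped it. It looked upright and fully down in the last picture.
- **Bystanders:** all looked to be in their original places.

**What disagreed:**
- **Fingertips:** the shut fingertips looked about 2 cm higher than the stated TCP. My first drawer push therefore slid over the bar without touching it, and I repeated it lower.
- **Ruler tip:** during the sweep the tip measured about 6 mm off the TCP line, which did no harm.

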